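Open the filter bay of a bench dust extractor

ROBOT

A 6-joint arm with a two-finger parallel gripper is mounted at the origin on a cart in front of the work surface, level with it; the furniture and walls round the work are solid. World frame = base frame: x ahead of the robot, y to its left, z up, the work surface at z = 0. Lengths are in mm, angles in rad, forces in N, time in s.
With the tool pointing down it reaches from about 350 to 875 mm from the base axis. Payload 4.2 kg.
Tool frame: the origin (TCP) lies at the very end of the fingers, on their centre line; the grasp point (between the pads) lies 19 mm behind it; z points along the fingers, x is the direction in which the jaws open and shut, and the axes are right-handed (so a half turn about z gives the same grasp; the last joint's range is limited). The gripper opens to 87 mm and grips with 3 to 60 N. Pads are 19 mm wide; open, the fingers measure 117 mm over their backs; the gripper's body (75 mm by 190 mm) begins 51 mm behind the grasp point.
Start: joints at [-0.935, 0.385, 0.008, 0, -1.194, -0.259], TCP at [229.98, -581.127, 222.55] pointing down, gripper open.
Joint ranges: [-3.14, 3.14], [-1.21, 2.06], [-1.07, 1.41], [-3.16, 2.05], [-2.99, -0.16], [-3.1, 3.1]. Speed limits (rad/s): [2.79, 2.79, 3.14, 3.14, 3.14, 3.14].

INTERFACE

Orientations are given as a unit quaternion [x, y, z, w].
In Python, from rig import bot gives the robot as it stands.
- The arm moves only by the tool drive_tool, never from a script. Its arguments are lists of equal length, an entry for each row: "delta_pos": the shift along the tool's x, y, z in mm, a list of three; "turn": the turn about the tool's z in degrees; "hand": the opening, from 0 (shut) to 1 (fully open). In form: {"delta_pos": [[tx, ty, tz], ...], "turn": [turn, ...], "hand": [hand, ...]}. A call has 1 to 5 rows; each row shifts and turns the commanded pose from where the row before left it, along the tool's axes as they then stand; what a row does not reach is not made up. A row lasts 1/10 s, in which the tool goes at most 50 mm and 8.59 degrees, less where a joint would pass 70% of its speed; a pose out of reach is approached as far as the arm can. A call with a gripper value outside its range is refused whole. The fingers move at their own pace and stop on an object; "force" is the grip in N (left out, the last holds). Time passes only in rows, so rows that do not move let the fingers close. It gives the time, the measured TCP pose, the force and the opening at its end, in the units of the state.
- bot.get_obs(): the state, without advancing time (a new reading comes with each control period).
- bot.capture(name): name is "scene" or "top"; returns the picture (384x512x3 uint8, blue, green, red); there is no depth.
- bot.camera_params(name): a dict with "fov_y" (degrees; the focal length in pixels is half the picture's height over the tangent of half this angle, whatever the lens; pixels are square), "cx", "cy" (the principal point, pixels), "k1" (the pictures are not rectified: a ray, as slopes to the right and down, at radius r is drawn at 1 + k1 r^2 times it, then the intrinsics apply), "cam_to_world" (4x4, takes a point from camera to world coordinates). Camera axes: x right, y down, z forward; pixel columns grow to the right and rows downward; lengths in mm; the calibration is good to about 2 mm. A picture is of the moment at which its call begins. camera_params takes no time and is no camera call.
- bot.job_done(): hands the job in, once; it reports no verdict.
The state is a dict: "clock": time; "joint_pos": joint angles; "qd": joint speeds; "tau": joint torques, N m; "eef_pos": TCP position; "tool_rot": TCP orientation; "ft_force": force on the tool from outside, world axes, zero at the start; "ft_torque": the same for the moment, N m; "opening": opening from 0.0 (shut) to 1.0 (fully open).
Only numpy, scipy, OpenCV 4.12 (cv2) and the standard library are available. Lean on these libraries where they do the work, as an engineer would, in place of code of your own. Each camera call takes 0.05 s, during which the arm holds its last target. There are 200 camera calls.

TASK

Open the filter bay of the small dust extractor for a filter change: press its snap tab down until the lid springs loose, then push the lid by the step on its top along its track until the lid is clear of both lips and the filter bay and lies flat on the open deck beyond. Do it with the fingertips alone: nothing is to be lifted or carried, and the spare filter and the tools on the bench stay where they are.

Things in the scene. Friction and masses are not known exactly. Their poses are not given: they have to be found in the camera images.
- extractor: grey bench dust extractor, fixed: housing 202 mm long (x -100 to 102), 104 mm wide, 162 mm tall. Origin: under its middle, on the bench; x points the way the lid slides off (away from the robot), y to the left of that, z up. On top is a track for the lid, floor 150 mm up, between side rails (inner faces y = +-43.5 mm, tops 158 mm up), with an end bar 158 mm up at the robot's end (x -100 to -81) that holds two sprung pins
- bay (a point): centre of the filter bay, an opening 45 mm (x) by 62 mm under the seated lid, at x = -31 mm, z = 150 mm in the extractor's frame. Here two lips on the rails (x -74 to -10 mm, |y| over 38 mm, tops 162 mm up) hold the lid's edges down
- deck (a point): centre of the open flat deck beyond the bay, level with the lid's seat: x -4 to 94 mm in the extractor's frame, this point at x = 46 mm, z = 150 mm. A rim 158 mm up ends it at x = 94 mm and stops the lid
- snap_tab (a joint): angle of the snap tab, rad: 0 at rest, grows as its pad is pressed down, stop at 0.16 (pad 12 mm down). A spring returns it: about 2 N at the pad at rest, 5 to 6 N at the stop, plus friction. Its tooth stands in a window of the lid and locks it; it lets go at 0.10 to 0.13 rad (pad 8 to 10 mm down), and the two sprung pins then at once push the lid about 12 mm along x
- tab_pad (a point): middle of the ridged top of the snap tab's black pad, which stands out of the right-hand long side of the housing: 28 mm along the housing (x), 30 mm outward (y -87 to -57 mm in the extractor's frame, x = -70 mm), 153 mm above the bench at rest. It is pressed straight down. The housing's rail, 158 mm up, begins 20 mm inward of its middle; all other sides and the space below are free
- filter_lid: loose bare steel lid, 76 mm (x) by 84 mm (y), plate 6 mm thick, about 90 g. Origin: centre of its underside; axes as the extractor's. Locked on its seat its origin is at x = -38 mm, z = 150 mm in the extractor's frame. It slides along x in the track; against the rim of the deck its origin is at x = 56 mm
- lid_step (a point): middle of the upright face of the step on the lid's top, 18 mm before the lid's origin and 7 mm to its left: 46 mm wide (y), from the plate's top (156 mm above the bench) up to 168 mm. It faces the end bar with the pins; beyond it the step slopes down. The plate before it is flat for 20 mm. Pushing this face along the extractor's +x slides the released lid; a few newtons do
- desk_lamp: the bench's standing lamp, solid, not to be hit. Its foot (110 mm across) stands 0.35 m straight ahead of the robot; a post rises to 0.23 m, then a twin arm slopes up and away, left of the extractor, to 0.63 m high at 0.66 m ahead. Keep wrist and forearm to the right of it: an arm whose wrist sits left of its fingers should lean the hand over to the right by 30 to 45 degrees
- spare_filter: spare filter cartridge, 45 x 62 x 24 mm, lying to the left of the extractor; not part of the job. Origin: centre of its underside
- dropper_bottle: brown dropper bottle, 33 mm across, 102 mm tall, upright, at the back left; not part of the job. Origin: centre of its underside
- screw_tin: round tin, 60 mm across, 27 mm tall, at the back left; not part of the job. Origin: centre of its underside
- handpiece: grey flex-shaft handpiece, 173 mm long, 26 mm thick, lying to the left of the extractor; not part of the job. Origin: centre of its underside
- setting_block: black setting block with a rubber pad, 42 x 75 x 30 mm, left of the lamp's foot; not part of the job. Origin: centre of its underside
- flat_pliers: flat pliers, 149 x 49 x 12 mm, lying on the left half of the bench; not part of the job. Origin: centre of its underside
- tweezers: steel tweezers, 133 mm long, lying on the left half of the bench; not part of the job. Origin: centre of its underside

How it is judged:
By the outcome, as a careful person would: the job done as asked, in the order asked, and still so for the second after the job is handed in, with the robot touching nothing.
It also fails if it takes over 42 s, if anything falls off the work surface, if the arm or the gripper's body presses on something with over 40 N, if the wrist force passes 120 N, or if a joint passes its speed limit or range.

## Working session

There is one attempt and no reset: what is moved stays moved. The work goes in short steps, Python scripts to look and compute and a tool call to move; the robot and the scene stay as the last step left them, time stands still between calls to the robot, and variables do not carry over. Pictures are saved under pics/ and viewed, on a budget of 10 in all, crops included, one or two more only if the job needs it, and the job is handed in when it is done.

Besides the shell and the picture viewer there is one more tool, called after "Request:" by a JSON object that holds its "api" and its "payload", one argument or row to a line. drive_tool: Moves the arm, as the interface text tells. Its arguments: {"type":"object","properties":{"delta_pos":{"type":"array"},"turn":{"type":"array"},"hand":{"type":"array"},"force":{"type":"number"}},"required":["delta_pos","turn","hand"]}

```bash
mkdir -p pics; ls
python3 - <<'E'
from rig import bot
import cv2
for n in("scene","top"):
    cv2.imwrite(f"pics/{n}0.png",bot.capture(n)); p=bot.camera_params(n); print(n,p)
o=bot.get_obs()
print({k:o[k] for k in("clock","eef_pos","tool_rot","ft_force","opening")})
E
```

```text
pics
scene {'fov_y': 48.48614765523808, 'cx': 252.74580743692255, 'cy': 185.38815034383992, 'k1': -0.09559373477684205, 'cam_to_world': array([[-9.62190604e-01,  2.42750623e-01, -1.23536945e-01,
         6.84949502e+02],
       [ 2.72376144e-01,  8.56379607e-01, -4.38662973e-01,
         4.49763688e+02],
       [-6.91189772e-04, -4.55725908e-01, -8.90119890e-01,
         9.30659880e+02],
       [ 0.00000000e+00,  0.00000000e+00,  0.00000000e+00,
         1.00000000e+00]])}
top {'fov_y': 51.590130469978355, 'cx': 254.35857565070475, 'cy': 191.4737715201987, 'k1': -0.12407258705780683, 'cam_to_world': array([[-8.21430744e-02, -9.63210556e-01,  2.55886576e-01,
         3.04442390e+02],
       [-9.96601622e-01,  8.09701405e-02, -1.51341552e-02,
         5.47293339e+01],
       [-6.14179392e-03, -2.56260143e-01, -9.66588339e-01,
         1.03368149e+03],
       [ 0.00000000e+00,  0.00000000e+00,  0.00000000e+00,
         1.00000000e+00]])}
{'clock': 0.1, 'eef_pos': array([ 229.77342216, -580.65110179,  221.58538162]), 'tool_rot': array([ 5.62221695e-01,  8.26985982e-01,  4.93288883e-04, -8.41102928e-04]), 'ft_force': array([-0.22735005, -0.51060322,  0.57149773]), 'opening': 1.0041448987804762}
```

View pics/scene0.png

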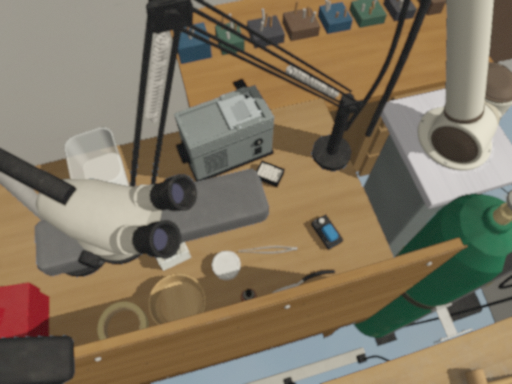

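View pics/top0.png

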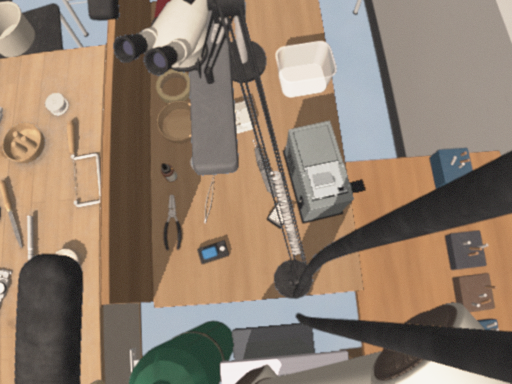

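Run:
```python
import cv2,numpy as np
a=cv2.imread("pics/top0.png")[110:235,265:380]; b=cv2.imread("pics/scene0.png")[70:190,165:285]
f=lambda i:cv2.resize(i,(400,435),interpolation=cv2.INTER_CUBIC)
cv2.imwrite("pics/crop0.png",np.hstack([f(a),f(b)]))
```

```text
(no output)
```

View pics/crop0.png

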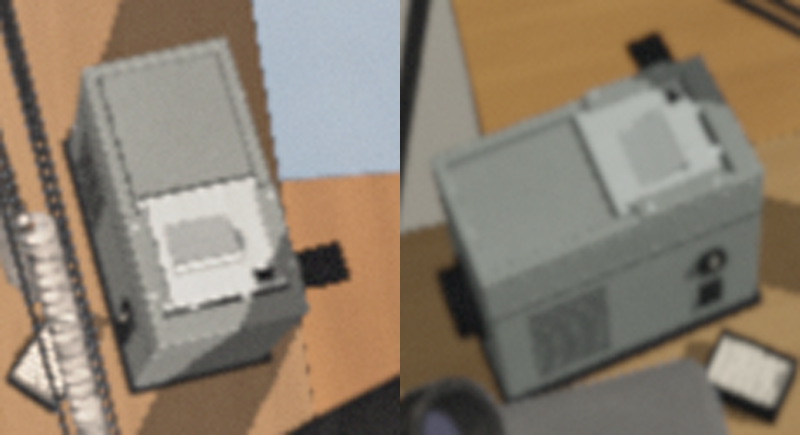

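```bash
cat > h.py <<'E'
import numpy as np,cv2
from rig import bot
from scipy.spatial.transform import Rotation as R
def cam(n):
    p=bot.camera_params(n); f=192/np.tan(np.radians(p["fov_y"]/2)); return p,f
def proj(n,X):
    p,f=cam(n); T=np.linalg.inv(p["cam_to_world"]); c=np.atleast_2d(X)@T[:3,:3].T+T[:3,3]
    s=c[:,:2]/c[:,2:]; s=s*(1+p["k1"]*(s**2).sum(1,keepdims=True)); return s*f+[p["cx"],p["cy"]]
def ray(n,uv,z):
    p,f=cam(n); K=np.array([[f,0,p["cx"]],[0,f,p["cy"]],[0,0,1]])
    s=cv2.undistortPoints(np.array(uv,float).reshape(-1,1,2),K,np.array([p["k1"],0,0,0]))[:,0]
    # OpenCV k1 convention equals the one given
    T=p["cam_to_world"]; d=np.c_[s,np.ones(len(s))]@T[:3,:3].T
    return T[:3,3]+d*((z-T[2,3])/d[:,2])[:,None]
def E2W(q,P):
    c,s=np.cos(q[2]),np.sin(q[2]); P=np.atleast_2d(P).astype(float)
    return np.c_[q[0]+c*P[:,0]-s*P[:,1],q[1]+s*P[:,0]+c*P[:,1],P[:,2]]
E
cat > fit.py <<'E'
from h import *
from scipy.optimize import least_squares
M=[("top",288.9,130.7,102,52,158),("top",328.8,121.5,102,-52,158),("top",352.7,198.5,-100,-52,158),
("top",303.2,222.1,-100,52,0),("top",342.6,212.9,-100,-52,0),("top",284,151.7,102,52,0),
("scene",175.5,113.3,102,52,158),("scene",274,123.8,-100,52,158),("scene",252,86.6,-100,-52,158),
("scene",196.5,179.5,102,52,0),("scene",273.1,152.8,-100,52,0)]
im=cv2.imread("pics/top0.png"); m=np.zeros(im.shape[:2],np.uint8); m[175:200,351:370]=(im[175:200,351:370].max(2)<60)
mo=cv2.moments(m,True); pc=(mo["m10"]/mo["m00"],mo["m01"]/mo["m00"]); print("pad px",pc,mo["m00"],"world@153",ray("top",pc,153))
def res(q): return np.concatenate([(proj(n,E2W(q,[x,y,z]))[0]-[u,v]) for n,u,v,x,y,z in M])
r=least_squares(res,[480,-80,0.2],loss="soft_l1"); print(r.x,np.degrees(r.x[2])); print(res(r.x).reshape(-1,2).round(1))
for k,P in dict(pad=[-70,-72,153],step=[-56,7,162],deck=[46,0,150]).items(): print(k,E2W(r.x,P),proj("top",E2W(r.x,P)))
E
python3 fit.py
```

```text
pad px (357.1864406779661, 185.91525423728814) 118.0 world@153 [[ 530.9047401  -197.67395551  153.        ]]
[ 591.60328761 -119.87111945    6.42287339] 368.0035377888218
[[ 0.  -2.5]
 [ 1.8 -1.9]
 [ 1.7  0.3]
 [-0.4 -0.5]
 [-2.2  0. ]
 [ 0.5 -0.2]
 [13.1 35. ]
 [ 0.2 -6.7]
 [ 3.2 -2.7]
 [ 0.7  2.9]
 [-1.6  1.2]]
pad [[ 532.30999017 -200.91619875  153.        ]] [[358.46078395 185.2222546 ]]
step [[ 535.17411737 -120.73642091  162.        ]] [[324.92661416 185.75311422]]
deck [[ 637.15522339 -113.46634414  150.        ]] [[315.54030749 146.28110079]]
```

```bash
sed -i 's/("scene",175.5,113.3,102,52,158)/("scene",175.5,113.3,102,-52,158)/; s/loss="soft_l1"/loss="soft_l1",f_scale=.7/' fit.py
cat >> fit.py <<'E'
im2=cv2.imread("pics/scene0.png")
def draw(im,n,L,o,s=5):
    im=cv2.resize(im,None,fx=s,fy=s,interpolation=cv2.INTER_CUBIC)
    for P in L: cv2.polylines(im,[np.int32((proj(n,E2W(r.x,P))+.5)*s)],True,(0,0,255),1)
    return im[o[1]*s:o[3]*s,o[0]*s:o[2]*s]
box=lambda a,b,c,d,z:[[a,c,z],[b,c,z],[b,d,z],[a,d,z]]
L=[box(-100,102,-52,52,158),box(-100,102,-52,52,0),box(-84,-56,-87,-57,153),box(-76,0,-42,42,156),[[-56,-16,168],[-56,30,168],[-56,30,156],[-56,-16,156]],box(94,102,-43.5,43.5,158)]
A=draw(im,"top",L,(275,110,375,230));B=draw(im2,"scene",L,(165,75,285,190))
A=cv2.resize(A,(400,480));B=cv2.resize(B,(400,480));cv2.imwrite("pics/ov.png",np.hstack([A,B]))
E
python3 fit.py
```

```text
pad px (357.1864406779661, 185.91525423728814) 118.0 world@153 [[ 530.9047401  -197.67395551  153.        ]]
[ 5.90781703e+02 -1.18994376e+02  1.50540201e-01] 8.625318151706358
[[-0.7 -1.9]
 [ 1.  -1.7]
 [ 1.8  0.4]
 [-0.2 -0.1]
 [-2.1  0.1]
 [-0.1  0.3]
 [-2.1 -0.2]
 [ 0.7 -7. ]
 [ 3.2 -2.7]
 [ 1.4  3.4]
 [-1.2  1. ]]
pad [[ 532.37139067 -200.67812858  153.        ]] [[358.3567731  185.20504065]]
step [[ 534.36524617 -120.47199079  162.        ]] [[324.85759102 186.10209297]]
deck [[ 636.26145301 -112.09565319  150.        ]] [[315.01848822 146.67371735]]
```

View pics/ov.png

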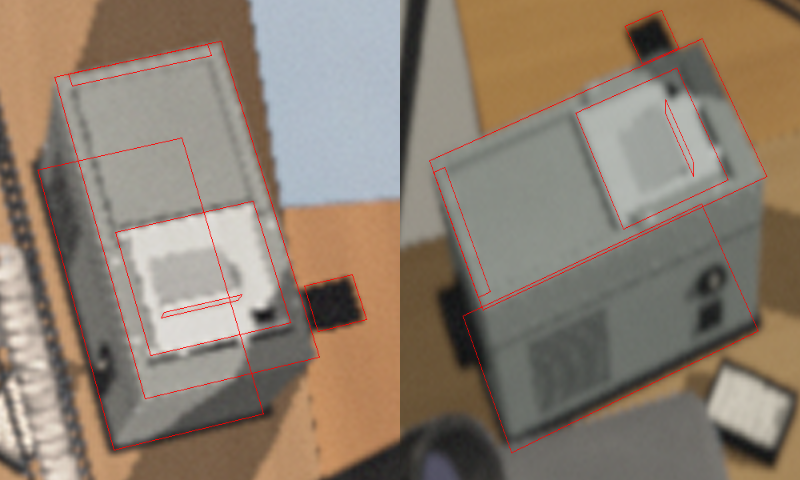

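Run:
```python
from h import *
print("foot",ray("top",[[293,279]],10), "scene foot",ray("scene",[[332,153]],10))
for uv in [[296,258],[290,225],[283,200],[272,150],[258,100],[245,60]]:
    z=np.linspace(0,700,701); P=np.array([ray("top",[uv],q)[0] for q in z]); i=np.argmin(abs(z-230-(P[:,0]-350)*400/310)); print(uv,P[i].round())
for uv in [[347,100],[300,72],[250,45],[190,15]]:
    z=np.linspace(0,700,701); P=np.array([ray("scene",[uv],q)[0] for q in z]); i=np.argmin(abs(z-230-(P[:,0]-350)*400/310)); print(uv,P[i].round())
# tool deltas: start -> above pad
o=bot.get_obs(); Rm=R.from_quat(o["tool_rot"]).as_matrix(); print(Rm.round(3)); 
for T in ([429,-350,225],[531,-198,190]): print((Rm.T@(np.array(T)-o["eef_pos"])).round(1))
```

```text
foot [[338.48601655 -40.05101588  10.        ]] scene foot [[338.84899047 -37.89575458  10.        ]]
[296, 258] [370. -27. 256.]Traceback (most recent call last):
  File "<stdin>", line 4, in <module>
  File "h.py", line 10, in ray
    p,f=cam(n); K=np.array([[f,0,p["cx"]],[0,f,p["cy"]],[0,0,1]])
        ~~~^^^
  File "h.py", line 5, in cam
    p=bot.camera_params(n); f=192/np.tan(np.radians(p["fov_y"]/2)); return p,f
ValueError: time passes only in moves, steps and waits
```

```bash
sed -i 's/^def cam(n):/import functools\n@functools.cache\ndef cam(n):/' h.py
python3 - <<'E'
from h import *
for n,L in (("top",[[296,258],[290,225],[283,200],[272,150],[258,100],[245,60]]),("scene",[[347,100],[300,72],[250,45],[190,15]])):
  for uv in L:
    z=np.linspace(0,700,141); P=np.array([ray(n,[uv],q)[0] for q in z]); i=np.argmin(abs(z-230-(P[:,0]-350)*400/310)); print(n,uv,P[i].round())
o=bot.get_obs(); Rm=R.from_quat(o["tool_rot"]).as_matrix(); print(Rm.round(3)); 
for T in ([429,-350,225],[531,-198,190]): print((Rm.T@(np.array(T)-o["eef_pos"])).round(1))
E
```

```text
top [296, 258] [370. -27. 255.]
top [290, 225] [424. -15. 325.]
top [283, 200] [461.  -3. 370.]
top [272, 150] [522.  13. 455.]
top [258, 100] [575.  30. 520.]
top [245, 60] [611.  45. 570.]
scene [347, 100] [338. -44. 215.]
scene [300, 72] [478.   5. 395.]
scene [250, 45] [575.  46. 520.]
scene [190, 15] [650.  79. 615.]
[[-0.368  0.93  -0.001]
 [ 0.93   0.368  0.002]
 [ 0.002 -0.    -1.   ]]
[141.2 270.1  -3.2]
[245.  420.9  32. ]
```

Run:
```python
from h import *
o=bot.get_obs(); t=o["eef_pos"]
for n in("top","scene"):
    print(n)
    for k,P in dict(base=[0,0,0],sh=[0,0,250],tcp=t,tcpup=t+[0,0,150],wr=t+[0,0,290]).items(): print(k,proj(n,np.array(P,float))[0].round())
    for zz in (300,450):
        for a in (-.935,-1.194): print(a,zz,[tuple(proj(n,np.array([r*np.cos(a),r*np.sin(a),zz]))[0].round()) for r in (200,400,600)])
```

```text
top
base [290. 419.]
sh [300. 458.]
tcp [553. 297.]
tcpup [603. 294.]
wr [656. 288.]
-0.935 300 [(np.float64(388.0), np.float64(390.0)), (np.float64(463.0), np.float64(311.0)), (np.float64(526.0), np.float64(239.0))]
-1.194 300 [(np.float64(404.0), np.float64(414.0)), (np.float64(494.0), np.float64(357.0)), (np.float64(569.0), np.float64(302.0))]
-0.935 450 [(np.float64(421.0), np.float64(413.0)), (np.float64(510.0), np.float64(314.0)), (np.float64(579.0), np.float64(226.0))]
-1.194 450 [(np.float64(440.0), np.float64(441.0)), (np.float64(546.0), np.float64(368.0)), (np.float64(625.0), np.float64(299.0))]
scene
base [454. 138.]
sh [500.  74.]
tcp [310. -57.]
tcpup [ 316. -111.]
wr [ 323. -171.]
-0.935 300 [(np.float64(426.0), np.float64(14.0)), (np.float64(348.0), np.float64(-23.0)), (np.float64(278.0), np.float64(-56.0))]
-1.194 300 [(np.float64(439.0), np.float64(4.0)), (np.float64(375.0), np.float64(-42.0)), (np.float64(319.0), np.float64(-79.0))]
-0.935 450 [(np.float64(452.0), np.float64(-47.0)), (np.float64(362.0), np.float64(-86.0)), (np.float64(281.0), np.float64(-118.0))]
-1.194 450 [(np.float64(465.0), np.float64(-57.0)), (np.float64(390.0), np.float64(-103.0)), (np.float64(327.0), np.float64(-139.0))]
```

Request:
{"api": "drive_tool", "payload": {
  "delta_pos": [
    [20, 38, 0],
    [20, 38, 0],
    [20, 38, 0],
    [20, 38, 0],
    [20, 38, 0]
  ],
  "turn": [0, 0, 0, 0, 0],
  "hand": [0, 0, 0, 0, 0]
}}

```text
clock: 0.6
eef_pos: [370.5, -416.6, 222.2]
tool_rot: [0.562, 0.827, 0.0, -0.0]
ft_force: [0.3, -0.7, -0.6]
opening: 0.626
```

Request:
{"api": "drive_tool", "payload": {
  "delta_pos": [
    [20, 38, 0],
    [20, 38, 0],
    [0, 0, 0],
    [0, 0, 0],
    [0, 0, 0]
  ],
  "turn": [0, 0, -8, -8, -8],
  "hand": [0, 0, 0, 0, 0]
}}

```text
clock: 1.1
eef_pos: [425.9, -352.3, 222.0]
tool_rot: [0.375, 0.927, 0.0, -0.001]
ft_force: [-0.7, -0.1, 0.2]
opening: 0.171
```

Run:
```python
from h import *
o=bot.get_obs(); print(o["eef_pos"].round(1),o["joint_pos"].round(3),o["tool_rot"].round(4),o["ft_force"].round(1),o["clock"],o["opening"])
a=bot.capture("top");b=bot.capture("scene")
t=o["eef_pos"];print(proj("top",t),proj("scene",t))
cv2.imwrite("pics/v1.png",cv2.resize(np.hstack([a,b]),(800,300),interpolation=cv2.INTER_AREA))
```

```text
[ 425.9 -352.3  222. ] [-0.398  0.263 -0.171 -0.    -1.138 -0.37 ] [ 3.747e-01  9.271e-01  1.000e-04 -6.000e-04] [-0.7 -0.1  0.2] 1.1 0.170535944822272
[[442.21879712 218.66746761]] [[265.64827698   9.07154885]]
```

View pics/v1.png

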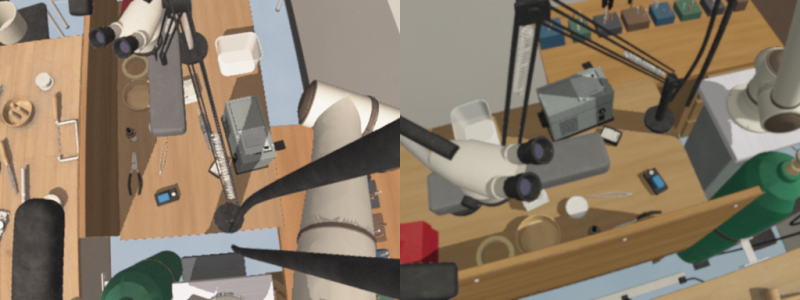

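Run:
```python
from h import *
def d(n,uv):
    a=ray(n,[uv],0)[0]; c=cam(n)[0]["cam_to_world"][:3,3]; return c,(a-c)/np.linalg.norm(a-c)
for name,(u,v) in dict(rod1=((315,257),(505,195)),rod2=((305,320),(505,365))).items():
    c,a=d("top",u);_,b=d("top",v);N=np.cross(a,b)
    for s in ([350,97],[370,75],[390,45],[365,130],[400,75],[425,5],[412,5]):
        cs,ds=d("scene",s); t=N@(c-cs)/(N@ds); print(name,s,(cs+t*ds).round())
a=cv2.imread("pics/scene0.png")[0:170,300:512]
cv2.imwrite("pics/c2.png",cv2.resize(a,None,fx=3.5,fy=3.5,interpolation=cv2.INTER_CUBIC))
```

```text
rod1 [350, 97] [357. -11. 271.]
rod1 [370, 75] [347.  14. 359.]
rod1 [390, 45] [340.  28. 443.]
rod1 [365, 130] [345.  53. 242.]
rod1 [400, 75] [333.  69. 415.]
rod1 [425, 5] [329.  56. 542.]
rod1 [412, 5] [334.  36. 527.]
rod2 [350, 97] [ 144. -309. -155.]
rod2 [370, 75] [ 196. -181.  103.]
rod2 [390, 45] [ 225. -112.  280.]
rod2 [365, 130] [226. -85.   3.]
rod2 [400, 75] [262.  -8. 311.]
rod2 [425, 5] [263. -17. 471.]
rod2 [412, 5] [243. -70. 423.]
```

View pics/c2.png

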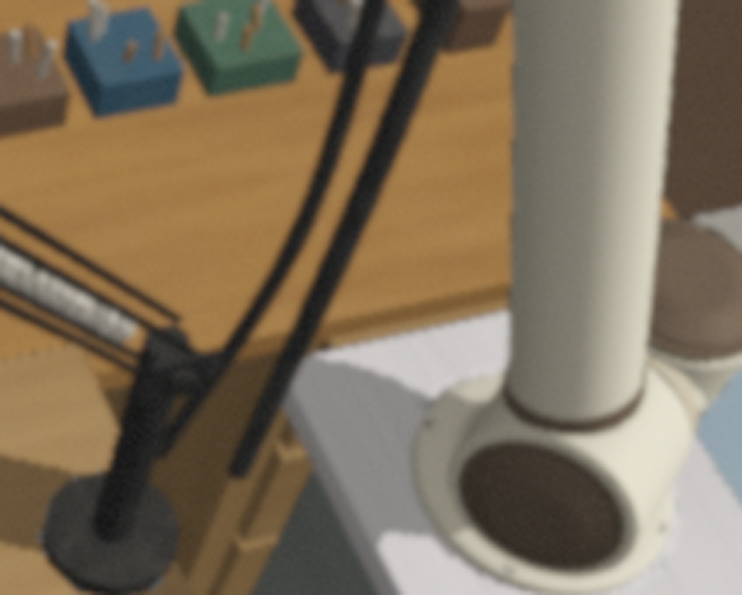

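Request:
{"api": "drive_tool", "payload": {
  "delta_pos": [
    [37, -31, 0],
    [37, -31, 0],
    [37, -31, 0],
    [37, -31, 0],
    [37, -31, 0]
  ],
  "turn": [0, 0, 0, 0, 0],
  "hand": [0, 0, 0, 0, 0]
}}

```text
clock: 1.7
eef_pos: [183.1, -333.7, 222.4]
tool_rot: [0.379, 0.925, 0.0, -0.0]
ft_force: [-0.2, -0.6, 0.5]
opening: 0.006
```

Request:
{"api": "drive_tool", "payload": {
  "delta_pos": [
    [37, -31, 0],
    [37, -31, 0],
    [37, -31, 0],
    [0, 0, 30],
    [0, 0, 30]
  ],
  "turn": [0, 0, 0, 0, 0],
  "hand": [0, 0, 0, 0, 0]
}}

```text
clock: 2.2
eef_pos: [39.6, -323.4, 162.6]
tool_rot: [0.382, 0.924, -0.001, 0.002]
ft_force: [0.8, 0.9, -0.0]
opening: 0.002
```

```bash
cat > st.py <<'E'
from h import *
o=bot.get_obs(); Rm=R.from_quat(o["tool_rot"]).as_matrix()
print(o["eef_pos"].round(1),"q",o["joint_pos"].round(3),"F",o["ft_force"].round(1),"t",round(o["clock"],2)); print(Rm.round(3))
E
python3 st.py
```

```text
[  39.6 -323.4  162.6] q [-0.937 -0.096 -0.742 -0.    -0.921  0.154] F [ 0.8  0.9 -0. ] t 2.2
[[-0.709  0.705  0.003]
 [ 0.705  0.709 -0.004]
 [-0.004 -0.001 -1.   ]]
```

Request:
{"api": "drive_tool", "payload": {
  "delta_pos": [
    [0, 0, 20],
    [0, 0, 20],
    [0, 0, 20],
    [0, 0, 20],
    [0, 0, 20]
  ],
  "turn": [0, 0, 0, 0, 0],
  "hand": [0, 0, 0, 0, 0]
}}

```text
clock: 2.7
eef_pos: [40.7, -323.1, 61.9]
tool_rot: [0.38, 0.925, -0.0, 0.0]
ft_force: [-0.4, -0.5, 0.3]
opening: 0.001
```

Request:
{"api": "drive_tool", "payload": {
  "delta_pos": [
    [14, 14, 0],
    [14, 14, 0],
    [14, 14, 0],
    [14, 14, 0],
    [14, 14, 0]
  ],
  "turn": [0, 0, 0, 0, 0],
  "hand": [0, 0, 0, 0, 0]
}}

```text
clock: 3.2
eef_pos: [42.2, -231.7, 70.0]
tool_rot: [0.379, 0.925, 0.006, 0.0]
ft_force: [0.9, -0.4, 0.6]
opening: 0.006
```

```bash
python3 st.py
```

```text
[  42.2 -231.7   70. ] q [-0.665 -0.116 -1.068 -0.019 -0.622 -0.098] F [ 0.9 -0.4  0.6] t 3.2
[[-0.712  0.702  0.005]
 [ 0.702  0.712  0.011]
 [ 0.004  0.011 -1.   ]]
```

Request:
{"api": "drive_tool", "payload": {
  "delta_pos": [
    [14, 14, 10],
    [14, 14, 10],
    [14, 14, 10],
    [14, 14, 10],
    [14, 14, 10]
  ],
  "turn": [0, 0, 0, 0, 0],
  "hand": [0, 0, 0, 0, 0]
}}

```text
clock: 3.7
eef_pos: [53.5, -182.8, 71.6]
tool_rot: [0.378, 0.925, 0.046, -0.008]
ft_force: [-0.6, 0.6, 0.1]
opening: 0.004
```

```bash
python3 st.py
```

```text
[  53.5 -182.8   71.6] q [-0.525 -0.188 -1.068 -0.134 -0.723 -0.15 ] F [-0.6  0.6  0.1] t 3.7
[[-0.714  0.7    0.02 ]
 [ 0.699  0.71   0.091]
 [ 0.049  0.078 -0.996]]
```

Request:
{"api": "drive_tool", "payload": {
  "delta_pos": [
    [-28, -28, 0],
    [-28, -28, 0],
    [-28, -28, 0]
  ],
  "turn": [0, 0, 0],
  "hand": [0, 0, 0]
}}

```text
clock: 4.0
eef_pos: [55.7, -303.5, 61.1]
tool_rot: [0.377, 0.925, 0.045, -0.007]
ft_force: [1.3, 0.5, 0.4]
opening: 0.006
```

```bash
python3 st.py
```

```text
[  55.7 -303.5   61.1] q [-0.928  0.118 -0.841 -0.112 -0.674  0.244] F [1.3 0.5 0.4] t 4.0
[[-0.716  0.698  0.021]
 [ 0.697  0.712  0.089]
 [ 0.047  0.078 -0.996]]
```

Request:
{"api": "drive_tool", "payload": {
  "delta_pos": [
    [28, 28, 0],
    [28, 28, 0],
    [20, 20, 15],
    [20, 20, 15],
    [20, 20, 15]
  ],
  "turn": [0, 0, 0, 0, 0],
  "hand": [0, 0, 0, 0, 0]
}}

```text
clock: 4.5
eef_pos: [66.2, -166.4, 56.6]
tool_rot: [0.377, 0.923, 0.069, -0.013]
ft_force: [-0.2, -0.0, -0.2]
opening: 0.007
```

```bash
python3 st.py
```

```text
[  66.2 -166.4   56.6] q [-0.494 -0.127 -1.068 -0.215 -0.681 -0.111] F [-0.2 -0.  -0.2] t 4.5
[[-0.715  0.698  0.029]
 [ 0.695  0.706  0.137]
 [ 0.075  0.118 -0.99 ]]
```

Request:
{"api": "drive_tool", "payload": {
  "delta_pos": [
    [-35, -35, -5],
    [-35, -35, -5],
    [0, 0, 0],
    [0, 0, 0],
    [0, 0, 0]
  ],
  "turn": [0, 0, -8.5, -8.5, -8.5],
  "hand": [0, 0, 0, 0, 0]
}}

```text
clock: 5.0
eef_pos: [67.2, -260.2, 53.2]
tool_rot: [0.162, 0.984, 0.07, 0.002]
ft_force: [0.8, 0.7, -1.0]
opening: 0.007
```

Request:
{"api": "drive_tool", "payload": {
  "delta_pos": [
    [0, 0, 0],
    [0, 0, 0],
    [0, 0, 0],
    [0, 0, 0]
  ],
  "turn": [-8.5, -8.5, -8.5, -2],
  "hand": [0, 0, 0, 0]
}}

```text
clock: 5.4
eef_pos: [67.5, -260.1, 53.6]
tool_rot: [-0.076, 0.995, 0.067, 0.019]
ft_force: [-0.7, -0.2, -0.3]
opening: 0.008
```

```bash
python3 st.py
```

```text
[  67.5 -260.1   53.6] q [-0.841  0.093 -0.886 -0.178 -0.682  1.137] F [-0.7 -0.2 -0.3] t 5.4
[[-0.988 -0.153  0.028]
 [-0.148  0.98   0.136]
 [-0.048  0.13  -0.99 ]]
```

Request:
{"api": "drive_tool", "payload": {
  "delta_pos": [
    [0, 25, 0],
    [0, 20, 30],
    [0, 20, 30],
    [0, 20, 30]
  ],
  "turn": [0, 0, 0, 0],
  "hand": [0, 0, 0, 0]
}}

```text
clock: 5.8
eef_pos: [65.8, -177.3, -29.1]
tool_rot: [-0.076, 0.994, 0.07, 0.028]
ft_force: [0.6, -0.2, -1.1]
opening: 0.005
```

```bash
python3 st.py
```

```text
[  65.8 -177.3  -29.1] q [-0.669  0.29  -1.066 -0.488 -0.304  1.294] F [ 0.6 -0.2 -1.1] t 5.8
[[-0.987 -0.155  0.044]
 [-0.147  0.979  0.144]
 [-0.066  0.135 -0.989]]
```

Request:
{"api": "drive_tool", "payload": {
  "delta_pos": [
    [0, 20, -30],
    [0, 20, -40],
    [0, 30, 0],
    [0, 30, 0]
  ],
  "turn": [0, 0, 0, 0],
  "hand": [0, 0, 0, 0]
}}

```text
clock: 6.2
eef_pos: [58.7, -124.4, 70.9]
tool_rot: [-0.073, 0.992, 0.1, 0.029]
ft_force: [0.5, 0.3, 1.0]
opening: 0.003
```

```bash
python3 st.py
```

```text
[  58.7 -124.4   70.9] q [-0.403 -0.257 -1.067 -0.281 -0.821  0.748] F [0.5 0.3 1. ] t 6.2
[[-0.988 -0.15   0.042]
 [-0.139  0.969  0.202]
 [-0.071  0.194 -0.978]]
```

Run:
```python
from h import *
for s in ([386,103],[445,90],[413,183],[398,190]): print(s,[ray("scene",[s],z)[0].round() for z in (0,-60)])
print(proj("scene",np.array([[60.,-177,-29],[60,-260,0],[60,-124,71]])))
for z in (200,484,660,800): print(z,proj("top",np.array([229+37*(z-10)/474,-75+62*(z-10)/474,z])))
```

```text
[386, 103] [array([ 132., -154.,    0.]), array([  97., -193.,  -60.])]
[445, 90] [array([ -55., -153.,    0.]), array([-102., -192.,  -60.])]
[413, 183] [array([170.,  94.,   0.]), array([136.,  71., -60.])]
[398, 190] [array([215., 101.,   0.]), array([184.,  79., -60.])]
[[402.67539867  98.08933606]
 [393.33151867  69.99691504]
 [422.77730386  89.50607613]]
200 [[310.91798526 321.51277683]]
484 [[309.74511749 320.45610828]]
660 [[308.12450252 318.99545623]]
800 [[305.09532288 316.26342933]]
```

Run:
```python
from h import *
a=cv2.imread("pics/top0.png")[285:384,290:430]; b=cv2.imread("pics/scene0.png")[0:140,330:512]
cv2.imwrite("pics/c3.png",np.hstack([cv2.resize(a,(400,283)),cv2.resize(b,(400,308))[:283]]))
for s in ([358,300],[358,340],[358,375],[300,300]): print(s,ray("top",[s],0)[0].round())
```

```text
[358, 300] [ 271. -201.    0.]
[358, 340] [ 172. -189.    0.]
[358, 375] [  88. -179.    0.]
[300, 300] [285. -53.   0.]
```

View pics/c3.png

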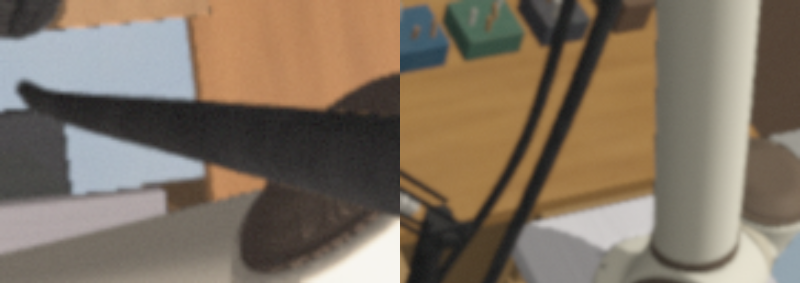

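Request:
{"api": "drive_tool", "payload": {
  "delta_pos": [
    [0, -40, -30],
    [0, -40, -30],
    [0, -40, -30],
    [0, -40, -30],
    [-42, -3, -7]
  ],
  "turn": [0, 0, 0, 0, 0],
  "hand": [0, 0, 0, 0, 0]
}}

```text
clock: 6.7
eef_pos: [118.3, -299.3, 165.4]
tool_rot: [-0.067, 0.993, 0.096, 0.033]
ft_force: [1.1, 0.0, 0.4]
opening: 0.005
```

Request:
{"api": "drive_tool", "payload": {
  "delta_pos": [
    [-42, -3, -7],
    [-42, -3, -7],
    [-42, -3, -7],
    [-42, -3, -7],
    [-42, -3, -7]
  ],
  "turn": [0, 0, 0, 0, 0],
  "hand": [0, 0, 0, 0, 0]
}}

```text
clock: 7.2
eef_pos: [329.7, -284.2, 211.9]
tool_rot: [-0.074, 0.992, 0.098, 0.032]
ft_force: [0.9, -1.8, -0.0]
opening: 0.006
```

Request:
{"api": "drive_tool", "payload": {
  "delta_pos": [
    [-42, -3, -7],
    [-42, -3, -7],
    [-42, -3, -7],
    [-42, -3, -7],
    [0, 0, 0]
  ],
  "turn": [0, 0, 0, 0, 8.5],
  "hand": [0, 0, 0, 0, 0]
}}

```text
clock: 7.7
eef_pos: [498.9, -277.7, 249.3]
tool_rot: [-0.0, 0.995, 0.1, 0.025]
ft_force: [-2.1, 0.2, -0.7]
opening: 0.007
```

Request:
{"api": "drive_tool", "payload": {
  "delta_pos": [
    [0, 0, 0],
    [0, 0, 0],
    [0, 0, 0],
    [0, 0, 0],
    [0, 0, 0]
  ],
  "turn": [8.5, 8.5, 8.5, 8.5, 8.5],
  "hand": [0, 0, 0, 0, 0]
}}

```text
clock: 8.2
eef_pos: [494.3, -277.8, 249.2]
tool_rot: [0.363, 0.926, 0.102, -0.014]
ft_force: [-0.8, -0.2, -0.1]
opening: 0.006
```

```bash
python3 st.py
```

```text
[ 494.3 -277.8  249.2] q [-0.346  0.307  0.024 -0.212 -1.317 -0.345] F [-0.8 -0.2 -0.1] t 8.2
[[-0.736  0.675  0.047]
 [ 0.669  0.716  0.199]
 [ 0.101  0.178 -0.979]]
```

Request:
{"api": "drive_tool", "payload": {
  "delta_pos": [
    [0, 0, 0],
    [0, 0, 0],
    [0, 0, 0],
    [0, 0, 0],
    [0, 0, 0]
  ],
  "turn": [8.5, 8.5, 8.5, 8.5, 8.5],
  "hand": [0, 0, 0, 0, 0]
}}

```text
clock: 8.7
eef_pos: [494.2, -277.8, 249.2]
tool_rot: [0.674, 0.732, 0.09, -0.05]
ft_force: [0.4, 0.7, -0.3]
opening: 0.007
```

Request:
{"api": "drive_tool", "payload": {
  "delta_pos": [
    [0, 0, 0],
    [0, 0, 0],
    [0, 0, 0],
    [0, 0, 0],
    [0, 0, 0]
  ],
  "turn": [8.5, 8.5, 8.5, 8.5, 8.5],
  "hand": [0, 0, 0, 0, 0]
}}

```text
clock: 9.2
eef_pos: [494.2, -277.8, 249.2]
tool_rot: [0.893, 0.438, 0.065, -0.08]
ft_force: [-0.1, -1.2, 0.1]
opening: 0.004
```

Request:
{"api": "drive_tool", "payload": {
  "delta_pos": [
    [0, 0, 0],
    [0, 0, 0],
    [0, 0, 0],
    [0, 0, 0],
    [0, 0, 0]
  ],
  "turn": [8.5, 8.5, 8.5, 8.5, 8.5],
  "hand": [0, 0, 0, 0, 0]
}}

```text
clock: 9.7
eef_pos: [494.2, -277.8, 249.2]
tool_rot: [0.991, 0.084, 0.032, -0.098]
ft_force: [0.0, -0.4, 0.5]
opening: 0.005
```

Request:
{"api": "drive_tool", "payload": {
  "delta_pos": [
    [0, 0, 0],
    [0, 0, 0],
    [0, 0, 0],
    [0, 0, 0],
    [0, 0, 0]
  ],
  "turn": [8.5, 8.5, 8.5, 8.5, 8.5],
  "hand": [0, 0, 0, 0, 0]
}}

```text
clock: 10.2
eef_pos: [471.8, -315.8, 233.9]
tool_rot: [0.962, -0.238, 0.009, -0.131]
ft_force: [0.4, -0.8, 0.7]
opening: 0.006
```

```bash
python3 st.py
```

```text
[ 471.8 -315.8  233.9] q [-0.457  0.331  0.031 -0.268 -1.319 -3.096] F [ 0.4 -0.8  0.7] t 10.2
[[ 0.887 -0.456  0.08 ]
 [-0.461 -0.853  0.247]
 [-0.044 -0.256 -0.966]]
```

Request:
{"api": "drive_tool", "payload": {
  "delta_pos": [
    [0, -20, -8],
    [0, -20, -8],
    [0, -20, -8],
    [0, -20, -8],
    [0, -20, -8]
  ],
  "turn": [8.5, 8.5, 8.5, 8.5, 8.5],
  "hand": [0, 0, 0, 0, 0]
}}

```text
clock: 10.7
eef_pos: [376.7, -378.6, 192.1]
tool_rot: [0.874, -0.42, 0.03, -0.242]
ft_force: [-0.6, -0.1, -0.8]
opening: 0.005
```

```bash
python3 st.py
```

```text
[ 376.7 -378.6  192.1] q [-0.789  0.364 -0.014 -0.494 -1.338 -3.097] F [-0.6 -0.1 -0.8] t 10.7
[[ 0.645 -0.72   0.255]
 [-0.749 -0.53   0.397]
 [-0.151 -0.448 -0.881]]
```

```bash
cat > clr.py <<'E'
from h import *
from scipy.optimize import brentq
L2,L3,H,OFF,LT=567,422,157,160,305
lamp=np.array([[338,-40,0],[345,-40,230],[370,-27,255],[461,-3,370],[522,13,455],[575,32,520],[650,75,615.]])
rodb=np.array([[229,-75,10],[266,-13,484],[285,15,700.]]);roda=np.array([[357,-11,271],[340,28,443],[329,56,542.]])
def seg(poly,k=40): return np.vstack([np.linspace(a,b,k) for a,b in zip(poly[:-1],poly[1:])])
def solve(T,z):
    T=np.array(T,float); z=z/np.linalg.norm(z); b1=np.cross(z,[1,0,0]);b1/=np.linalg.norm(b1);b2=np.cross(z,b1)
    def g(th):
        a=b1*np.cos(th)+b2*np.sin(th); E=T-LT*z-OFF*a; rh=np.array([E[0],E[1],0]); r=np.hypot(*E[:2]); rh/=r
        dz=E[2]-H; D=np.hypot(r,dz); al=np.arctan2(dz,r)+np.arccos((L2**2+D*D-L3**2)/(2*L2*D))
        El=L2*np.cos(al)*rh+[0,0,H+L2*np.sin(al)]; f=(E-El)/L3; return f@a,E,El,a
    out=[]
    ths=np.linspace(0,2*np.pi,181); v=[g(t)[0] for t in ths]
    for i in range(180):
        if v[i]*v[i+1]<0:
            s=g(brentq(lambda t:g(t)[0],ths[i],ths[i+1])); 
            if s[3][1]<.3: out.append(s[1:])
    return out
def report(T,z):
    for E,El,a in solve(T,z):
        P=dict(fore=seg([El,E]),wrist=seg([E-55*a,E+OFF*a]),hand=seg([E+OFF*a,np.array(T)-100*z]),upper=seg([[0,0,H],El]))
        d={k:[int(np.min(np.linalg.norm(p[:,None]-seg(o)[None],axis=2))) for o in (lamp,roda,rodb)] for k,p in P.items()}
        print(np.round(T),"E",E.round(),"El",El.round(),"a",a.round(2),d)
if __name__=="__main__":
    for z in ([.255,.397,-.881],[.15,.45,-.88],[.3,.5,-.81]):
        print(z)
        for T in ([531,-198,150],[530,-120,162],[620,-108,162]): report(T,np.array(z))
E
python3 clr.py
```

```text
[0.255, 0.397, -0.881]
[ 531 -198  150] E [ 538. -206.  494.] El [188. -72. 687.] a [-0.53 -0.71 -0.47] {'fore': [213, 192, 108], 'wrist': [193, 308, 333], 'hand': [248, 272, 322], 'upper': [301, 215, 127]}
[ 531 -198  150] E [ 308. -353.  361.] El [ 132. -151.  687.] a [0.91 0.21 0.36] {'fore': [340, 306, 220], 'wrist': [319, 344, 325], 'hand': [248, 272, 322], 'upper': [317, 285, 199]}
[ 530 -120  162] E [ 520. -118.  506.] El [155. -35. 701.] a [-0.43 -0.77 -0.47] {'fore': [140, 146, 68], 'wrist': [107, 240, 273], 'hand': [179, 210, 279], 'upper': [313, 227, 138]}
[ 530 -120  162] E [ 310. -284.  371.] El [ 117. -107.  701.] a [0.89 0.27 0.38] {'fore': [283, 269, 189], 'wrist': [245, 274, 259], 'hand': [179, 210, 279], 'upper': [322, 278, 199]}
[ 620 -108  162] E [598. -99. 506.] El [218. -36. 679.] a [-0.35 -0.81 -0.47] {'fore': [120, 139, 54], 'wrist': [96, 293, 338], 'hand': [215, 273, 348], 'upper': [291, 177, 80]}
[0.15, 0.45, -0.88]
[ 531 -198  150] E [ 568. -220.  492.] El [214. -83. 676.] a [-0.52 -0.72 -0.46] {'fore': [218, 195, 109], 'wrist': [209, 337, 365], 'hand': [25
[... 823 characters left out ...]
 502.] El [166. -55. 696.] a [-0.52 -0.63 -0.58] {'fore': [189, 176, 95], 'wrist': [167, 277, 298], 'hand': [187, 215, 281], 'upper': [309, 224, 136]}
[ 530 -120  162] E [ 292. -287.  346.] El [ 124. -122.  697.] a [0.91 0.09 0.39] {'fore': [278, 277, 197], 'wrist': [272, 286, 255], 'hand': [187, 215, 281], 'upper': [319, 278, 198]}
[ 620 -108  162] E [ 599. -152.  503.] El [225. -57. 674.] a [-0.44 -0.68 -0.58] {'fore': [164, 163, 77], 'wrist': [154, 317, 354], 'hand': [228, 276, 352], 'upper': [287, 181, 88]}
[ 620 -108  162] E [ 388. -292.  339.] El [ 184. -139.  675.] a [0.88 0.19 0.44] {'fore': [270, 255, 175], 'wrist': [267, 290, 279], 'hand': [228, 276, 352], 'upper': [300, 247, 163]}
```

Request:
{"api": "drive_tool", "payload": {
  "delta_pos": [
    [2, -46, 8],
    [2, -46, 8],
    [2, -46, 8],
    [0, 0, 0],
    [0, 0, 0]
  ],
  "turn": [0, 0, 0, 8.5, 8.5],
  "hand": [0, 0, 0, 0, 0]
}}

```text
clock: 11.2
eef_pos: [401.9, -338.9, 151.1]
tool_rot: [0.831, -0.463, 0.049, -0.303]
ft_force: [0.4, -0.3, -0.1]
opening: 0.006
```

Request:
{"api": "drive_tool", "payload": {
  "delta_pos": [
    [0, 0, 0],
    [0, -10, -8],
    [0, -10, -8],
    [0, -10, -8]
  ],
  "turn": [8.5, 8.5, 8.5, 8.5],
  "hand": [0, 0, 0, 0]
}}

```text
clock: 11.6
eef_pos: [319.0, -344.0, 69.2]
tool_rot: [0.695, -0.613, 0.035, -0.374]
ft_force: [-0.1, 0.3, 0.4]
opening: 0.004
```

```bash
python3 st.py
```

```text
[ 319.  -344.    69.2] q [-1.036  0.496 -0.235 -0.819 -1.196 -3.097] F [-0.1  0.3  0.4] t 11.6
[[ 0.245 -0.826  0.508]
 [-0.878  0.032  0.477]
 [-0.41  -0.563 -0.718]]
```

Run:
```python
from h import *
for s in ([495,55],[505,10],[493,5]): print(s,[ray("scene",[s],z)[0].round() for z in (0,300,-400)])
from clr import solve
for T in ([110,-430,220],[60,-430,220],[110,-480,250]):
    for E,El,a in solve(T,np.array([.508,.477,-.718])): print(T,E.round(),El.round(),np.arctan2(E[1],E[0]).round(2),a.round(2))
```

```text
[495, 55] [array([-281., -238.,    0.]), array([ 31., -17., 300.]), array([-696., -534., -400.])]
[505, 10] [array([-434., -412.,    0.]), array([ -73., -134.,  300.]), array([-915., -783., -400.])]
[493, 5] [array([-405., -443.,    0.]), array([ -54., -155.,  300.]), array([-873., -827., -400.])]
[110, -430, 220] [  90. -590.  524.] [  31. -205.  685.] -1.42 [-0.84  0.09 -0.53]
[110, -430, 220] [-176. -492.  401.] [ -71. -197.  684.] -1.91 [ 0.82 -0.52  0.24]
[60, -430, 220] [  41. -600.  519.] [  15. -212.  683.] -1.5 [-0.85  0.15 -0.5 ]
[60, -430, 220] [-224. -486.  407.] [ -90. -195.  682.] -2.0 [ 0.81 -0.56  0.2 ]
[110, -480, 250] [  88. -633.  558.] [  32. -231.  674.] -1.43 [-0.83  0.05 -0.56]
[110, -480, 250] [-178. -549.  425.] [ -73. -224.  673.] -1.89 [ 0.83 -0.48  0.27]
```

Request:
{"api": "drive_tool", "payload": {
  "delta_pos": [
    [-6, 14, -42],
    [-6, 14, -42],
    [-6, 14, -42],
    [-6, 14, -42],
    [-6, 14, -42]
  ],
  "turn": [0, 0, 0, 0, 0],
  "hand": [0, 0, 0, 0, 0]
}}

```text
clock: 12.1
eef_pos: [146.5, -416.0, 194.4]
tool_rot: [0.696, -0.612, 0.035, -0.374]
ft_force: [0.1, -1.2, 0.0]
opening: 0.012
```

Request:
{"api": "drive_tool", "payload": {
  "delta_pos": [
    [-6, 14, -42],
    [0, 0, 0],
    [0, 0, 0],
    [0, 0, 0],
    [0, 0, 0]
  ],
  "turn": [0, -8.5, -8.5, -8.5, -8.5],
  "hand": [0, 0, 0, 0, 0]
}}

```text
clock: 12.6
eef_pos: [113.6, -430.2, 218.0]
tool_rot: [0.846, -0.379, 0.144, -0.347]
ft_force: [-0.7, 0.3, -0.5]
opening: 0.005
```

```bash
python3 st.py
```

```text
[ 113.6 -430.2  218. ] q [-1.415  0.38  -0.015 -0.615 -1.658 -2.469] F [-0.7  0.3 -0.5] t 12.6
[[ 0.671 -0.541  0.507]
 [-0.741 -0.472  0.478]
 [-0.019 -0.696 -0.717]]
```

Request:
{"api": "drive_tool", "payload": {
  "delta_pos": [
    [0, 0, 0],
    [0, 0, 0],
    [0, 0, 0],
    [0, 0, 0],
    [0, 0, 0]
  ],
  "turn": [-8.5, -8.5, -8.5, -8.5, -8.5],
  "hand": [0, 0, 0, 0, 0]
}}

```text
clock: 13.1
eef_pos: [113.8, -430.1, 217.9]
tool_rot: [0.925, -0.047, 0.26, -0.271]
ft_force: [0.1, -0.4, -0.2]
opening: 0.003
```

Request:
{"api": "drive_tool", "payload": {
  "delta_pos": [
    [0, 0, 0],
    [0, 0, 0],
    [0, 0, 0],
    [0, 0, 0],
    [0, 0, 0]
  ],
  "turn": [-8.5, -8.5, -8.5, -8.5, -8.5],
  "hand": [0, 0, 0, 0, 0]
}}

```text
clock: 13.6
eef_pos: [113.8, -430.1, 217.9]
tool_rot: [0.879, 0.292, 0.341, -0.159]
ft_force: [1.2, -0.3, -0.2]
opening: 0.005
```

Request:
{"api": "drive_tool", "payload": {
  "delta_pos": [
    [0, 0, 0],
    [0, 0, 0],
    [0, 0, 0],
    [0, 0, 0],
    [0, 0, 0]
  ],
  "turn": [-8.5, -8.5, -8.5, -8.5, -8.5],
  "hand": [0, 0, 0, 0, 0]
}}

```text
clock: 14.1
eef_pos: [113.8, -430.1, 217.9]
tool_rot: [0.714, 0.591, 0.375, -0.024]
ft_force: [0.2, 0.4, -0.0]
opening: 0.008
```

Request:
{"api": "drive_tool", "payload": {
  "delta_pos": [
    [0, 0, 0],
    [0, 0, 0],
    [0, 0, 0],
    [0, 0, 0],
    [0, 0, 0]
  ],
  "turn": [-8.5, -8.5, -8.5, -8.5, -8.5],
  "hand": [0, 0, 0, 0, 0]
}}

```text
clock: 14.6
eef_pos: [113.8, -430.1, 217.9]
tool_rot: [0.451, 0.809, 0.358, 0.113]
ft_force: [-0.2, -0.2, 0.8]
opening: 0.004
```

Request:
{"api": "drive_tool", "payload": {
  "delta_pos": [
    [0, 0, 0],
    [0, 0, 0],
    [0, 0, 0],
    [0, 0, 0],
    [0, 0, 0]
  ],
  "turn": [-8.5, -8.5, -8.5, -8.5, -8.5],
  "hand": [0, 0, 0, 0, 0]
}}

```text
clock: 15.1
eef_pos: [113.8, -430.1, 217.9]
tool_rot: [0.127, 0.918, 0.293, 0.235]
ft_force: [0.2, -0.8, 0.0]
opening: 0.005
```

Request:
{"api": "drive_tool", "payload": {
  "delta_pos": [
    [0, 0, 0],
    [0, 0, 0],
    [0, 0, 0],
    [0, 0, 0],
    [0, 0, 0]
  ],
  "turn": [-8.5, -8.5, -8.5, -8.5, -8.5],
  "hand": [0, 0, 0, 0, 0]
}}

```text
clock: 15.6
eef_pos: [113.8, -430.1, 217.9]
tool_rot: [-0.214, 0.902, 0.188, 0.326]
ft_force: [0.7, -0.1, 0.2]
opening: 0.007
```

Request:
{"api": "drive_tool", "payload": {
  "delta_pos": [
    [0, 0, 0],
    [0, 0, 0],
    [0, 0, 0],
    [0, 0, 0],
    [0, 0, 0]
  ],
  "turn": [-8.5, -8.5, -8.5, -8.5, -8.5],
  "hand": [0, 0, 0, 0, 0]
}}

```text
clock: 16.1
eef_pos: [113.8, -430.1, 217.9]
tool_rot: [-0.527, 0.763, 0.057, 0.372]
ft_force: [0.4, -0.9, -0.6]
opening: 0.004
```

Request:
{"api": "drive_tool", "payload": {
  "delta_pos": [
    [0, 0, 0],
    [0, 0, 0],
    [0, 0, 0],
    [0, 0, 0],
    [0, 0, 0]
  ],
  "turn": [-8.5, -8.5, -8.5, -8.5, -8.5],
  "hand": [0, 0, 0, 0, 0]
}}

```text
clock: 16.6
eef_pos: [187.9, -436.3, 288.1]
tool_rot: [0.735, -0.578, 0.037, -0.354]
ft_force: [0.6, -0.4, -0.4]
opening: 0.002
```

```bash
python3 st.py
```

```text
[ 187.9 -436.3  288.1] q [-1.269  0.318  0.109 -0.632 -1.727  3.095] F [ 0.6 -0.4 -0.4] t 16.6
[[ 0.329 -0.823  0.463]
 [-0.875 -0.082  0.477]
 [-0.355 -0.562 -0.747]]
```

Run:
```python
from clr import *
z=np.array([.463,.477,-.747])
for T in ([190,-300,80],[150,-280,60],[100,-280,60],[60,-280,100],[100,-230,60],[190,-250,60],[100,-330,60]):
    for E,El,a in solve(T,z):
        f=(E-El)/L3
        if a[0]<0: print(T,"E",E.round(),"q1",np.arctan2(E[1],E[0]).round(2),"q5",np.degrees(np.arccos(f@z)).round(),"D",np.linalg.norm(E-[0,0,H]).round())
```

```text
[190, -300, 80] E [ 190. -469.  380.] q1 -1.19 q5 70.0 D 553.0
[150, -280, 60] E [ 151. -462.  352.] q1 -1.26 q5 67.0 D 524.0
[100, -280, 60] E [ 100. -472.  346.] q1 -1.36 q5 69.0 D 518.0
[60, -280, 100] E [  60. -470.  387.] q1 -1.44 q5 75.0 D 527.0
[190, -250, 60] E [ 190. -426.  356.] q1 -1.15 q5 64.0 D 507.0
[100, -330, 60] E [ 101. -518.  348.] q1 -1.38 q5 72.0 D 562.0
```

Request:
{"api": "drive_tool", "payload": {
  "delta_pos": [
    [-11, 24, 35],
    [-11, 24, 35],
    [-11, 24, 35],
    [-11, 24, 35],
    [-11, 24, 35]
  ],
  "turn": [0, 0, 0, 0, 0],
  "hand": [0, 0, 0, 0, 0]
}}

```text
clock: 17.1
eef_pos: [200.3, -304.1, 161.6]
tool_rot: [0.714, -0.617, 0.005, -0.33]
ft_force: [-0.1, -0.9, 0.0]
opening: 0.001
```

Request:
{"api": "drive_tool", "payload": {
  "delta_pos": [
    [-11, 24, 35],
    [0, 0, 0],
    [0, 0, 0],
    [0, 0, 0],
    [0, 0, 0]
  ],
  "turn": [0, -8.5, -8.5, -8.5, -8.5],
  "hand": [0, 0, 0, 0, 0]
}}

```text
clock: 17.6
eef_pos: [277.8, -222.2, 218.2]
tool_rot: [0.855, -0.449, 0.045, -0.255]
ft_force: [0.4, -0.1, -0.1]
opening: 0.004
```

```bash
python3 st.py
```

```text
[ 277.8 -222.2  218.2] q [-0.723  0.017 -0.384 -0.554 -1.257  3.095] F [ 0.4 -0.1 -0.1] t 17.6
[[ 0.592 -0.745  0.307]
 [-0.791 -0.466  0.396]
 [-0.152 -0.477 -0.865]]
```

Run:
```python
from clr import *
for z in ([-.03,.35,-.936],[.05,.35,-.93],[-.05,.3,-.95]):
    z=np.array(z);print(z)
    for T in ([531,-198,150],[530,-125,162],[620,-112,162]): report(T,z)
z=np.array([.307,.396,-.865])
for T in ([60,-250,60],[30,-300,100],[60,-300,60],[0,-250,60],[30,-220,80],[100,-250,60],[0,-300,60]):
    for E,El,a in solve(T,z):
        f=(E-El)/L3
        if a[0]<0: print(T,"E",E.round(),"q1",np.arctan2(E[1],E[0]).round(2),"q5",np.degrees(np.arccos(f@z)).round(),"D",np.linalg.norm(E-[0,0,H]).round())
```

```text
[-0.03   0.35  -0.936]
[ 531 -198  150] E [ 603. -166.  485.] El [237. -65. 668.] a [-0.39 -0.87 -0.31] {'fore': [171, 167, 82], 'wrist': [158, 325, 370], 'hand': [257, 285, 343], 'upper': [282, 176, 87]}
[ 530 -125  162] E [586. -88. 500.] El [210. -32. 683.] a [-0.29 -0.9  -0.33] {'fore': [109, 132, 49], 'wrist': [75, 277, 326], 'hand': [195, 231, 307], 'upper': [294, 182, 84]}
[ 620 -112  162] E [666. -73. 501.] El [274. -30. 652.] a [-0.23 -0.91 -0.33] {'fore': [95, 126, 38], 'wrist': [108, 345, 401], 'hand': [238, 299, 388], 'upper': [267, 130, 37]}
[ 0.05  0.35 -0.93]
[ 531 -198  150] E [ 583. -171.  489.] El [220. -64. 676.] a [-0.42 -0.84 -0.34] {'fore': [177, 170, 87], 'wrist': [157, 313, 353], 'hand': [253, 280, 336], 'upper': [289, 188, 97]}
[ 530 -125  162] E [565. -91. 503.] El [192. -31. 690.] a [-0.32 -0.88 -0.35] {'fore': [113, 133, 52], 'wrist': [74, 261, 307], 'hand': [190, 225, 300], 'upper': [301, 196, 101]}
[ 620 -112  162] E [644. -75. 504.] El [256. -30. 662.] a [-0.25 -0.9  -0.35] {'fore': [98, 128, 41], 'wrist': [96, 327, 380], 'hand': [230, 292, 381], 'upper
[... 308 characters left out ...]
[90, 122, 40], 'wrist': [55, 268, 321], 'hand': [191, 229, 307], 'upper': [295, 180, 82]}
[ 620 -112  162] E [665. -53. 498.] El [274. -22. 653.] a [-0.19 -0.94 -0.29] {'fore': [79, 118, 31], 'wrist': [97, 340, 398], 'hand': [232, 298, 389], 'upper': [268, 126, 31]}
[60, -250, 60] E [ 119. -387.  370.] q1 -1.27 q5 59.0 D 458.0
[30, -300, 100] E [  89. -437.  411.] q1 -1.37 q5 68.0 D 513.0
[60, -300, 60] E [ 119. -437.  370.] q1 -1.31 q5 62.0 D 501.0
[0, -250, 60] E [  58. -403.  363.] q1 -1.43 q5 61.0 D 456.0
[30, -220, 80] E [  89. -360.  389.] q1 -1.33 q5 62.0 D 437.0
[100, -250, 60] E [ 158. -377.  375.] q1 -1.17 q5 58.0 D 463.0
[0, -300, 60] E [  58. -451.  364.] q1 -1.44 q5 63.0 D 500.0
```

Request:
{"api": "drive_tool", "payload": {
  "delta_pos": [
    [-14, 40, -3],
    [-14, 40, -3],
    [-14, 40, -3],
    [-14, 40, -3],
    [-14, 40, 0]
  ],
  "turn": [0, 0, 0, 0, 0],
  "hand": [0, 0, 0, 0, 0]
}}

```text
clock: 18.1
eef_pos: [138.1, -196.0, 198.2]
tool_rot: [0.845, -0.493, 0.018, -0.205]
ft_force: [-0.7, -0.4, 0.0]
opening: 0.008
```

Request:
{"api": "drive_tool", "payload": {
  "delta_pos": [
    [-14, 40, 0],
    [-14, 40, 0],
    [-14, 40, 0],
    [0, 0, 0],
    [0, 0, 0]
  ],
  "turn": [0, 0, 0, -8.5, -8.5],
  "hand": [0, 0, 0, 0, 0]
}}

```text
clock: 18.6
eef_pos: [84.4, -140.2, 192.2]
tool_rot: [0.907, -0.393, 0.022, -0.152]
ft_force: [0.5, 0.3, -0.0]
opening: 0.008
```

```bash
python3 st.py
```

```text
[  84.4 -140.2  192.2] q [-0.662 -0.385 -0.755 -0.324 -1.251  3.095] F [ 0.5  0.3 -0. ] t 18.6
[[ 0.69  -0.706  0.16 ]
 [-0.72  -0.645  0.258]
 [-0.079 -0.294 -0.953]]
```

Request:
{"api": "drive_tool", "payload": {
  "delta_pos": [
    [0, 0, 0],
    [0, 0, 0],
    [0, 0, 0],
    [0, 0, 0],
    [0, 0, 0]
  ],
  "turn": [8.5, 8.5, 8.5, 8.5, 8.5],
  "hand": [0, 0, 0, 0, 0]
}}

```text
clock: 19.1
eef_pos: [84.9, -140.1, 192.2]
tool_rot: [0.701, -0.697, -0.035, -0.15]
ft_force: [0.1, 0.3, 0.1]
opening: 0.007
```

Request:
{"api": "drive_tool", "payload": {
  "delta_pos": [
    [0, 0, 0],
    [38, 26, 9],
    [38, 26, 9],
    [38, 26, 9],
    [38, 26, 9]
  ],
  "turn": [8.5, 0, 0, 0, 0],
  "hand": [0, 0, 0, 0, 0]
}}

```text
clock: 19.6
eef_pos: [-25.1, -258.1, 105.2]
tool_rot: [-0.649, 0.745, 0.045, 0.147]
ft_force: [1.5, -1.3, 0.8]
opening: 0.002
```

```bash
python3 st.py
```

```text
[ -25.1 -258.1  105.2] q [-1.324  0.069 -0.715 -0.259 -1.02   2.92 ] F [ 1.5 -1.3  0.8] t 19.6
[[-0.114 -0.98   0.16 ]
 [-0.954  0.153  0.258]
 [-0.278 -0.124 -0.953]]
```

Request:
{"api": "drive_tool", "payload": {
  "delta_pos": [
    [10, 35, 8],
    [10, 35, 8],
    [5, 38, 8],
    [0, 38, 8],
    [-5, 38, 8]
  ],
  "turn": [-8.5, -8.5, -8.5, -8.5, -8.5],
  "hand": [0, 0, 0, 0, 0]
}}

```text
clock: 20.1
eef_pos: [-49.7, -225.3, 74.1]
tool_rot: [0.851, -0.517, -0.079, -0.047]
ft_force: [0.5, -0.2, -0.3]
opening: 0.002
```

```bash
python3 st.py
```

```text
[ -49.7 -225.3   74.1] q [-1.037 -0.019 -0.993 -0.011 -0.78   3.095] F [ 0.5 -0.2 -0.3] t 20.1
[[ 0.453 -0.887 -0.087]
 [-0.872 -0.461  0.162]
 [-0.183  0.002 -0.983]]
```

Run:
```python
from h import *
o=bot.get_obs(); R0=R.from_quat(o["tool_rot"])
d=np.array([44.5,-9,13])
for k in range(12): print([int(round(v)) for v in (R0*R.from_euler("z",8.5*k,degrees=True)).inv().apply(d)],end=", ")
```

```text
[26, -35, -18], [20, -39, -18], [14, -41, -18], [8, -43, -18], [2, -44, -18], [-5, -43, -18], [-11, -42, -18], [-17, -40, -18], [-23, -37, -18], [-28, -33, -18], [-33, -29, -18], [-37, -23, -18],
```

Request:
{"api": "drive_tool", "payload": {
  "delta_pos": [
    [26, -35, -18],
    [20, -39, -18],
    [14, -41, -18],
    [8, -43, -18],
    [2, -44, -18]
  ],
  "turn": [8.5, 8.5, 8.5, 8.5, 8.5],
  "hand": [0, 0, 0, 0, 0]
}}

```text
clock: 20.6
eef_pos: [158.5, -261.7, 135.5]
tool_rot: [-0.623, 0.776, 0.091, 0.018]
ft_force: [-0.6, -1.4, -0.3]
opening: 0.003
```

Request:
{"api": "drive_tool", "payload": {
  "delta_pos": [
    [-5, -43, -18],
    [-11, -42, -18],
    [-17, -40, -18],
    [-23, -37, -18],
    [-28, -33, -18]
  ],
  "turn": [8.5, 8.5, 8.5, 8.5, 8.5],
  "hand": [0, 0, 0, 0, 0]
}}

```text
clock: 21.1
eef_pos: [381.2, -296.6, 201.4]
tool_rot: [-0.299, 0.95, 0.091, -0.017]
ft_force: [0.3, -0.4, 1.5]
opening: 0.009
```

Request:
{"api": "drive_tool", "payload": {
  "delta_pos": [
    [-33, -29, -18],
    [-37, -23, -18],
    [0, 0, 0],
    [0, 0, 0],
    [0, 0, 0]
  ],
  "turn": [8.5, 8.5, 8.5, 8.5, 8.5],
  "hand": [0, 0, 0, 0, 0]
}}

```text
clock: 21.6
eef_pos: [469.6, -309.9, 226.7]
tool_rot: [0.065, 0.993, 0.079, -0.049]
ft_force: [0.1, 0.3, 0.3]
opening: 0.003
```

Request:
{"api": "drive_tool", "payload": {
  "delta_pos": [
    [0, 0, 0],
    [0, 0, 0],
    [0, 0, 0],
    [0, 0, 0],
    [0, 0, 0]
  ],
  "turn": [8.5, 8.5, 8.5, 8.5, 8.5],
  "hand": [0, 0, 0, 0, 0]
}}

```text
clock: 22.1
eef_pos: [469.2, -310.0, 227.1]
tool_rot: [0.421, 0.902, 0.056, -0.074]
ft_force: [0.3, -0.6, 0.4]
opening: 0.008
```

Request:
{"api": "drive_tool", "payload": {
  "delta_pos": [
    [0, 0, 0],
    [0, 0, 0],
    [0, 0, 0],
    [0, 0, 0],
    [0, 0, 0]
  ],
  "turn": [8.5, 8.5, 8.5, 8.5, 8.5],
  "hand": [0, 0, 0, 0, 0]
}}

```text
clock: 22.6
eef_pos: [469.2, -310.0, 227.1]
tool_rot: [0.719, 0.688, 0.025, -0.09]
ft_force: [0.1, -0.4, -0.4]
opening: 0.009
```

Request:
{"api": "drive_tool", "payload": {
  "delta_pos": [
    [0, 0, 0],
    [0, 0, 0],
    [0, 0, 0],
    [0, 0, 0],
    [0, 0, 0]
  ],
  "turn": [8.5, 8.5, 8.5, 8.5, 8.5],
  "hand": [0, 0, 0, 0, 0]
}}

```text
clock: 23.1
eef_pos: [469.2, -310.0, 227.1]
tool_rot: [0.92, 0.381, -0.009, -0.093]
ft_force: [-0.4, 0.8, 0.2]
opening: 0.003
```

Request:
{"api": "drive_tool", "payload": {
  "delta_pos": [
    [0, 0, 0],
    [0, 0, 0],
    [0, 0, 0],
    [0, 0, 0]
  ],
  "turn": [8.5, 8.5, 8.5, 8.5],
  "hand": [0, 0, 0, 0]
}}

```text
clock: 23.5
eef_pos: [469.2, -310.0, 227.1]
tool_rot: [0.991, 0.095, -0.036, -0.086]
ft_force: [-0.2, 0.7, 0.2]
opening: 0.008
```

```bash
python3 st.py
```

```text
[ 469.2 -310.   227.1] q [-0.366  0.364  0.022 -0.124 -1.372 -2.55 ] F [-0.2  0.7  0.2] t 23.5
[[ 0.979  0.183 -0.087]
 [ 0.195 -0.967  0.164]
 [-0.054 -0.177 -0.983]]
```

Request:
{"api": "drive_tool", "payload": {
  "delta_pos": [
    [0, 0, 0],
    [0, 0, 0],
    [0, 0, 0],
    [0, 0, 0]
  ],
  "turn": [8.5, 8.5, 8.5, 8.5],
  "hand": [0, 0, 0, 0]
}}

```text
clock: 23.9
eef_pos: [465.5, -317.9, 225.6]
tool_rot: [0.978, -0.187, -0.057, -0.078]
ft_force: [1.9, -0.2, -0.6]
opening: 0.007
```

Request:
{"api": "drive_tool", "payload": {
  "delta_pos": [
    [5, -26, -4],
    [5, -26, -4],
    [5, -26, -4],
    [5, -26, -4],
    [5, -26, -4]
  ],
  "turn": [8.5, 8.5, 8.5, 8.5, 8.5],
  "hand": [0, 0, 0, 0, 0]
}}

```text
clock: 24.4
eef_pos: [406.4, -390.4, 185.1]
tool_rot: [0.917, -0.351, -0.025, -0.186]
ft_force: [0.3, -0.1, 0.7]
opening: 0.003
```

```bash
python3 st.py
```

```text
[ 406.4 -390.4  185.1] q [-0.679  0.433  0.061 -0.345 -1.381 -3.097] F [ 0.3 -0.1  0.7] t 24.4
[[ 0.752 -0.654  0.084]
 [-0.635 -0.685  0.358]
 [-0.177 -0.323 -0.93 ]]
```

Request:
{"api": "drive_tool", "payload": {
  "delta_pos": [
    [-6, -44, 5],
    [-6, -44, 5],
    [-6, -44, 5],
    [-6, -44, 5]
  ],
  "turn": [4, 4, 4, 4],
  "hand": [0, 0, 0, 0]
}}

```text
clock: 24.8
eef_pos: [415.1, -316.2, 160.6]
tool_rot: [0.891, -0.379, 0.003, -0.251]
ft_force: [0.8, -0.0, -0.2]
opening: 0.008
```

```bash
python3 st.py
python3 - <<'E'
from clr import *
z=R.from_quat(bot.get_obs()["tool_rot"]).as_matrix()[:,2]
for T in ([531,-198,150],[530,-125,162],[620,-112,162]): report(T,z)
E
```

```text
[ 415.1 -316.2  160.6] q [-0.661  0.387 -0.066 -0.512 -1.291 -3.097] F [ 0.8 -0.  -0.2] t 24.8
[[ 0.713 -0.673  0.195]
 [-0.676 -0.587  0.445]
 [-0.185 -0.449 -0.874]]
[ 531 -198  150] E [ 557. -222.  493.] El [205. -82. 679.] a [-0.53 -0.7  -0.48] {'fore': [222, 197, 111], 'wrist': [211, 332, 357], 'hand': [255, 280, 330], 'upper': [294, 207, 120]}
[ 531 -198  150] E [ 327. -377.  362.] El [ 145. -167.  679.] a [0.9  0.27 0.34] {'fore': [357, 311, 223], 'wrist': [333, 363, 352], 'hand': [255, 280, 330], 'upper': [313, 283, 195]}
[ 530 -125  162] E [ 541. -140.  506.] El [176. -45. 694.] a [-0.44 -0.75 -0.48] {'fore': [159, 159, 77], 'wrist': [128, 269, 301], 'hand': [191, 221, 291], 'upper': [306, 214, 122]}
[ 620 -112  162] E [ 619. -121.  506.] El [237. -46. 670.] a [-0.36 -0.79 -0.49] {'fore': [138, 148, 62], 'wrist': [126, 321, 365], 'hand': [231, 284, 367], 'upper': [283, 167, 72]}
```

```bash
cat > plan.py <<'E'
from h import *
import sys
Q=(589.8,-116.5,.1505)
def plan(tgt,turn=True,axis=0):
    o=bot.get_obs(); R0=R.from_quat(o["tool_rot"]); ey=E2W((0,0,Q[2]),[0,1,0])[0]
    v=R0.inv().apply(ey)
    th=0
    if turn:
        ths=np.radians(np.arange(-180,180,.5)); 
        c=[(abs((R0*R.from_euler("z",t)).as_matrix()[:,axis]@ey),abs(t),t) for t in ths]
        c=[x for x in c if x[0]<.01]; th=min(c,key=lambda x:x[1])[2]
    d=E2W(Q,tgt)[0]-o["eef_pos"]
    print("turn",np.degrees([x[2] for x in c]) if turn else 0,"delta before turn",R0.inv().apply(d).round(1),"world",d.round(1))
    e=E2W((0,0,-Q[2]),(o["eef_pos"]-[Q[0],Q[1],0]))[0]; print("TCP in ext frame",e.round(1),"F",o["ft_force"].round(1),"t",round(o["clock"],2))
    w=np.array([[sx*15,sy*9.5,0] for sx in(-1,1) for sy in(-1,1)]); print("corners ext",E2W((0,0,-Q[2]),R0.apply(w)).round(1).tolist())
    print("q",o["joint_pos"].round(2))
    print("world->tool for ext x,y,up:",[R0.inv().apply(E2W((0,0,Q[2]),u)[0]).round(3).tolist() for u in np.eye(3)])
if __name__=="__main__": plan([float(a) for a in sys.argv[1:4]],axis=int(sys.argv[4]))
E
python3 plan.py -60 -69 185 0
```

```text
turn [-58.5 -58.  121.5 122. ] delta before turn [   2.3 -167.5   57.7] world [125.7 122.5  24.4]
TCP in ext frame [-202.6 -171.2  160.6] F [ 0.8 -0.  -0.2] t 24.8
corners ext [[-1.9, 16.2, 7.0], [-16.2, 7.1, -1.5], [16.2, -7.1, 1.5], [1.9, -16.2, -7.0]]
q [-0.66  0.39 -0.07 -0.51 -1.29 -3.1 ]
world->tool for ext x,y,up: [[0.604, -0.754, 0.26], [-0.776, -0.479, 0.411], [-0.185, -0.449, -0.874]]
```

Request:
{"api": "drive_tool", "payload": {
  "delta_pos": [
    [0, 0, -8],
    [0, 0, -8],
    [0, 0, -8],
    [0, 0, 0],
    [0, 0, 0]
  ],
  "turn": [-8.3, -8.3, -8.3, -8.3, -8.3],
  "hand": [0, 0, 0, 0, 0]
}}

```text
clock: 25.3
eef_pos: [410.6, -327.5, 182.0]
tool_rot: [0.968, -0.035, 0.092, -0.233]
ft_force: [0.8, 0.7, -0.1]
opening: 0.004
```

Request:
{"api": "drive_tool", "payload": {
  "delta_pos": [
    [0, 0, 0],
    [0, 0, 0]
  ],
  "turn": [-8.4, -8.4],
  "hand": [0, 0]
}}

```text
clock: 25.5
eef_pos: [410.5, -327.3, 181.8]
tool_rot: [0.962, 0.107, 0.125, -0.217]
ft_force: [0.3, -0.0, -0.6]
opening: 0.004
```

```bash
python3 plan.py -60 -69 180 0
```

```text
turn [-180.  -179.5 -179.     0.     0.5    1. ] delta before turn [143.  -83.5  86.2] world [130.3 133.6  -1.8]
TCP in ext frame [-208.9 -181.6  181.8] F [ 0.3 -0.  -0.6] t 25.5
corners ext [[-15.5, 8.6, -0.6], [-13.2, -8.8, -8.0], [13.2, 8.8, 8.0], [15.5, -8.6, 0.6]]
q [-0.68  0.37 -0.03 -0.5  -1.34 -2.08]
world->tool for ext x,y,up: [[0.958, 0.124, 0.258], [0.008, -0.912, 0.41], [0.286, -0.391, -0.875]]
```

Request:
{"api": "drive_tool", "payload": {
  "delta_pos": [
    [29, -17, 17],
    [29, -17, 17],
    [29, -17, 17],
    [29, -17, 17],
    [27, -16, 17]
  ],
  "turn": [0, 0, 0, 0, 0],
  "hand": [0, 0, 0, 0, 0]
}}

```text
clock: 26.0
eef_pos: [542.1, -193.2, 181.1]
tool_rot: [0.963, 0.104, 0.124, -0.217]
ft_force: [0.4, -0.9, 0.1]
opening: 0.005
```

```bash
python3 plan.py -60 -69 150 0
python3 - <<'E'
from h import *
a=bot.capture("top");b=bot.capture("scene");t=bot.get_obs()["eef_pos"]
print(proj("top",t),proj("scene",t))
A=cv2.resize(a[110:240,270:440],(520,398),interpolation=cv2.INTER_CUBIC);B=cv2.resize(b[50:150,190:260],(279,398),interpolation=cv2.INTER_CUBIC)
cv2.imwrite("pics/v2.png",np.hstack([A,B]))
E
```

```text
turn [-180.  -179.5    0.     0.5] delta before turn [-10.1  12.4  26.7] world [ -1.2  -0.5 -31.1]
TCP in ext frame [-58.7 -68.6 181.1] F [ 0.4 -0.9  0.1] t 26.0
corners ext [[-15.5, 8.6, -0.5], [-13.3, -8.7, -8.0], [13.3, 8.7, 8.0], [15.5, -8.6, 0.5]]
q [-0.36  0.38 -0.01 -0.54 -1.21 -2.36]
world->tool for ext x,y,up: [[0.959, 0.118, 0.258], [0.002, -0.912, 0.41], [0.284, -0.392, -0.875]]
[[356.58980169 177.68655605]] [[236.30721146  79.39569028]]
```

View pics/v2.png

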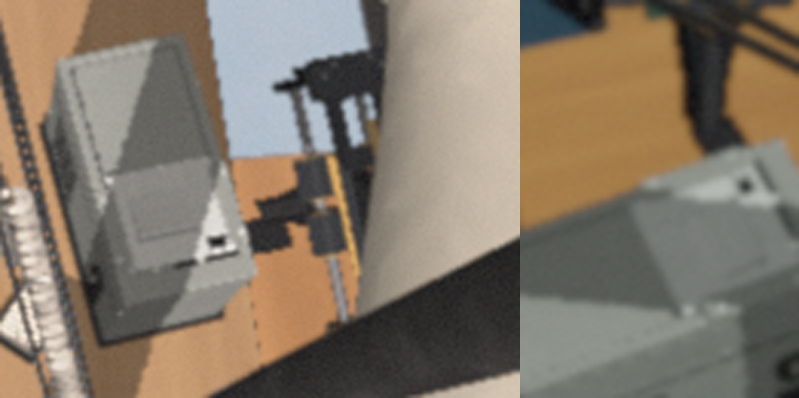

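Request:
{"api": "drive_tool", "payload": {
  "delta_pos": [
    [-5, 7, 16],
    [-0.9, 1.2, 2.6],
    [-0.9, 1.2, 2.6],
    [-0.9, 1.2, 2.6],
    [-0.9, 1.2, 2.6]
  ],
  "turn": [0, 0, 0, 0, 0],
  "hand": [0, 0, 0, 0, 0]
}}

```text
clock: 26.6
eef_pos: [540.9, -194.8, 152.4]
tool_rot: [0.963, 0.104, 0.125, -0.217]
ft_force: [-1.0, 3.4, 4.2]
opening: 0.002
```

```bash
python3 plan.py -60 -69 150 0|sed -n 2p
```

```text
TCP in ext frame [-60.1 -70.1 152.4] F [-1.   3.4  4.2] t 26.6
```

Request:
{"api": "drive_tool", "payload": {
  "delta_pos": [
    [-0.5, 0.6, 1.3],
    [-0.5, 0.6, 1.3],
    [-0.5, 0.6, 1.3],
    [0, 0, 0]
  ],
  "turn": [0, 0, 0, 0],
  "hand": [0, 0, 0, 0]
}}

```text
clock: 27.0
eef_pos: [540.9, -194.8, 147.5]
tool_rot: [0.963, 0.105, 0.125, -0.216]
ft_force: [-1.4, 3.2, 4.9]
opening: 0.004
```

```bash
python3 plan.py -60 -69 150 0|sed -n 2p
python3 - <<'E'
from h import *
a=bot.capture("top")
A=cv2.resize(a[140:210,280:370],(720,560),interpolation=cv2.INTER_CUBIC)
cv2.imwrite("pics/v3.png",A)
E
```

```text
TCP in ext frame [-60.1 -70.1 147.5] F [-1.4  3.2  4.9] t 27.0
```

View pics/v3.png

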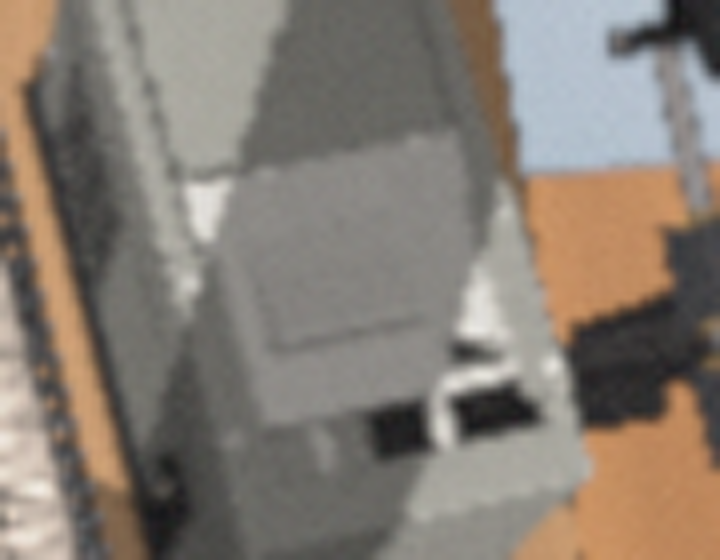

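Request:
{"api": "drive_tool", "payload": {
  "delta_pos": [
    [6, -8, -18],
    [6, -8, -18],
    [0, 0, 0],
    [0, 0, 0],
    [0, 0, 0]
  ],
  "turn": [0, 0, -8.2, -8.2, -8.2],
  "hand": [0, 0, 0, 0, 0]
}}

```text
clock: 27.55
eef_pos: [541.3, -196.0, 187.9]
tool_rot: [0.918, 0.31, 0.168, -0.183]
ft_force: [0.5, -1.0, -0.5]
opening: 0.002
```

Request:
{"api": "drive_tool", "payload": {
  "delta_pos": [
    [0, 0, 0],
    [0, 0, 0],
    [0, 0, 0],
    [0, 0, 0],
    [0, 0, 0]
  ],
  "turn": [-8.2, -8.2, -8.2, -8.2, -8.2],
  "hand": [0, 0, 0, 0, 0]
}}

```text
clock: 28.05
eef_pos: [541.3, -196.1, 187.6]
tool_rot: [0.751, 0.611, 0.222, -0.113]
ft_force: [-0.9, 0.9, 0.0]
opening: 0.003
```

Request:
{"api": "drive_tool", "payload": {
  "delta_pos": [
    [0, 0, 0],
    [0, 0, 0],
    [0, 0, 0],
    [0, 0, 0]
  ],
  "turn": [-8.2, -8.2, -8.2, 0],
  "hand": [0, 0, 0, 0]
}}

```text
clock: 28.45
eef_pos: [541.2, -195.8, 187.7]
tool_rot: [0.606, 0.755, 0.241, -0.064]
ft_force: [-0.1, 1.2, 1.3]
opening: 0.001
```

```bash
python3 plan.py -60 10 185 1
python3 - <<'E'
from plan import *
p=ray("top",[[323.75,190.6],[325,181]],156); print(E2W((0,0,-Q[2]),p-[Q[0],Q[1],0]).round(1))
E
```

```text
turn [-180.  -179.5 -179.     0.     0.5    1. ] delta before turn [73.1 -0.4 35.3] world [-12.3  80.2  -2.7]
TCP in ext frame [-59.9 -71.2 187.7] F [-0.1  1.2  1.3] t 28.45
corners ext [[-7.3, -13.8, -8.5], [10.9, -13.6, -3.1], [-10.9, 13.6, 3.1], [7.3, 13.8, 8.5]]
q [-0.37  0.37 -0.   -0.54 -1.22 -0.79]
world->tool for ext x,y,up: [[-0.122, 0.958, 0.259], [0.914, 0.006, 0.407], [0.388, 0.286, -0.876]]
[[-63.7   8.4 156. ]
 [-42.3  -0.7 156. ]]
```

Request:
{"api": "drive_tool", "payload": {
  "delta_pos": [
    [37.5, 0, 18],
    [37.5, 0, 18],
    [-2.5, -2, 6],
    [-3.5, -2.5, 8],
    [0, 0, 0]
  ],
  "turn": [0, 0, 0, 0, 0],
  "hand": [0, 0, 0, 0, 0]
}}

```text
clock: 28.95
eef_pos: [528.3, -113.0, 168.5]
tool_rot: [0.607, 0.755, 0.24, -0.065]
ft_force: [0.0, 0.8, 0.1]
opening: 0.006
```

```bash
python3 plan.py -60 12 165.5 1|sed -n 1,2p
```

```text
turn [-180.  -179.5    0.     0.5] delta before turn [-1.8 -0.6  2.4] world [ 0.4 -0.6 -3. ]
TCP in ext frame [-60.3  12.6 168.5] F [0.  0.8 0.1] t 28.95
```

Request:
{"api": "drive_tool", "payload": {
  "delta_pos": [
    [-1.8, -0.6, 2.4],
    [-0.7, 5.7, 1.6],
    [-0.7, 5.7, 1.6],
    [-0.7, 5.7, 1.6],
    [-0.7, 5.7, 1.6]
  ],
  "turn": [0, 0, 0, 0, 0],
  "hand": [0, 0, 0, 0, 0]
}}

```text
clock: 29.45
eef_pos: [553.4, -109.4, 167.2]
tool_rot: [0.606, 0.756, 0.241, -0.064]
ft_force: [-0.4, -0.2, 0.2]
opening: 0.002
```

```bash
python3 plan.py 25 12 165.5 1|sed -n 1,2p
python3 - <<'E'
from h import *
a=bot.capture("top")
cv2.imwrite("pics/v4.png",cv2.resize(a[120:215,270:370],(640,608),interpolation=cv2.INTER_CUBIC)[:600])
E
```

```text
turn [-180.  -179.5 -179.     0.     0.5    1. ] delta before turn [-8.4 56.9 16.8] world [59.3  8.5 -1.7]
TCP in ext frame [-34.9  12.4 167.2] F [-0.4 -0.2  0.2] t 29.45
```

View pics/v4.png

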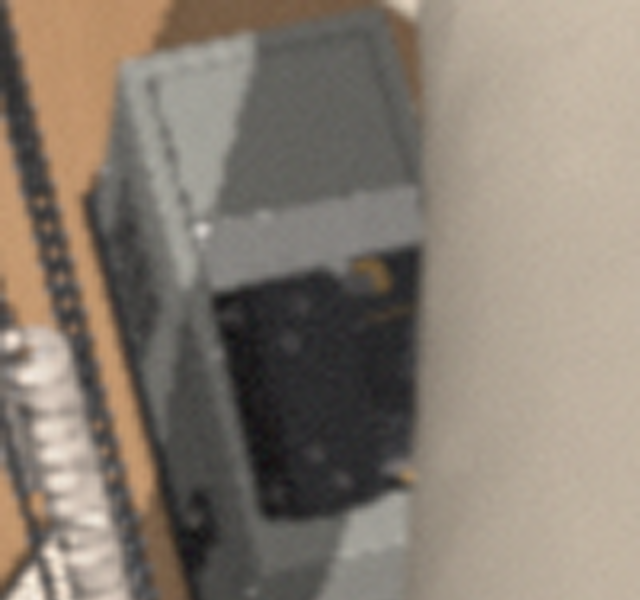

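```bash
cat > px.py <<'E'
from plan import *
def ext(uv,z=156,n="top"): return E2W((0,0,-Q[2]),ray(n,uv,z)-[Q[0],Q[1],0]).round(1)
if __name__=="__main__": print(ext([[270+310/6.4,120+205/6.4],[270+215/6.4,120+220/6.4]]), ext([[270+190/6.4,120+50/6.4],[270+380/6.4,120+15/6.4]],158))
E
python3 px.py
```

```text
[[ 29.7  -5.4 156. ]
 [ 32.1  30.4 156. ]] [[ 98.8  22.  158. ]
 [ 96.3 -51.7 158. ]]
```

Request:
{"api": "drive_tool", "payload": {
  "delta_pos": [
    [-1.1, 7.6, 2.35],
    [-1.1, 7.6, 2.35],
    [-1.1, 7.6, 2.35],
    [-1.1, 7.6, 2.35],
    [-1.1, 7.6, 2.35]
  ],
  "turn": [0, 0, 0, 0, 0],
  "hand": [0, 0, 0, 0, 0]
}}

```text
clock: 30.0
eef_pos: [593.1, -103.1, 165.6]
tool_rot: [0.605, 0.756, 0.241, -0.064]
ft_force: [-1.3, 0.3, 0.6]
opening: 0.005
```

Request:
{"api": "drive_tool", "payload": {
  "delta_pos": [
    [-0.6, 4.7, 1.35],
    [-0.6, 4.7, 1.35],
    [-0.6, 4.7, 1.35],
    [0, 0, 0]
  ],
  "turn": [0, 0, 0, 0],
  "hand": [0, 0, 0, 0]
}}

```text
clock: 30.4
eef_pos: [607.7, -100.8, 165.3]
tool_rot: [0.605, 0.756, 0.241, -0.064]
ft_force: [-0.8, 0.0, -0.1]
opening: 0.006
```

```bash
python3 plan.py 25 12 165.5 1|sed -n 1,2p
```

```text
turn [-180.  -179.5 -179.     0.     0.5    1. ] delta before turn [-1.3  4.8  0.8] world [ 5.  -0.1  0.2]
TCP in ext frame [ 20.   12.8 165.3] F [-0.8  0.  -0.1] t 30.4
```

Request:
{"api": "drive_tool", "payload": {
  "delta_pos": [
    [1.2, -9.6, -2.6],
    [8, 6, -18],
    [13, 9, -30],
    [13, 9, -30],
    [-37, 0, -16]
  ],
  "turn": [0, 0, 0, 0, 0],
  "hand": [0, 0, 0, 0, 0]
}}

```text
clock: 30.9
eef_pos: [603.3, -141.2, 260.8]
tool_rot: [0.602, 0.758, 0.244, -0.06]
ft_force: [1.7, -0.5, 0.2]
opening: 0.007
```

Request:
{"api": "drive_tool", "payload": {
  "delta_pos": [
    [-40, 0, -18],
    [-40, 0, -18],
    [-40, 0, -18],
    [-40, 0, -18],
    [-40, 0, -18]
  ],
  "turn": [0, 0, 0, 0, 0],
  "hand": [0, 0, 0, 0, 0]
}}

```text
clock: 31.4
eef_pos: [635.8, -361.4, 254.4]
tool_rot: [0.606, 0.756, 0.241, -0.064]
ft_force: [1.1, 0.1, 0.7]
opening: 0.003
```

```bash
python3 st.py|head -1
python3 - <<'E'
from h import *
a=bot.capture("top");b=bot.capture("scene")
cv2.imwrite("pics/v5.png",np.hstack([cv2.resize(a[110:230,270:370],(400,480),interpolation=cv2.INTER_CUBIC),cv2.resize(b[70:190,165:285],(400,480),interpolation=cv2.INTER_CUBIC)]))
E
```

```text
[ 635.8 -361.4  254.4] q [-0.527  0.624  0.577 -0.502 -1.584 -0.816] F [1.1 0.1 0.7] t 31.4
```

View pics/v5.png

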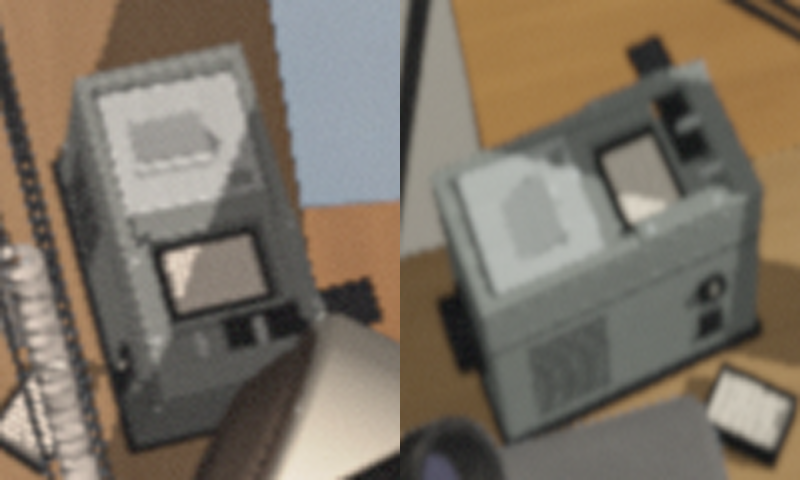

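Run:
```python
from px import *
print(ext([[270+135/4,110+215/4],[270+258/4,110+187/4]]))
bot.job_done(); print(bot.get_obs()["clock"])
```

```text
[[  9.6  36.1 156. ]
 [  9.6 -39.1 156. ]]
the job is handed in; nothing more can be done
the job is handed in; nothing more can be done
```

The filter bay is open and the lid lies flat on the deck. I handed the job in at about 31.5 s of the 42 s limit.

- **Press:** I pushed the snap tab's pad down with the closed fingertips. The downward force was about 5 N. The top picture then showed the lid sprung about 12 mm forward.
- **Push:** I pushed the lid by its step along the track with about 1 N or less, then backed off, lifted clear and moved away to the right.
- **Last check:** In the final pictures the lid's rear edge is straight across the track at x ≈ 9.6 mm in the extractor's frame. The lips end at -10 mm and the bay opening at about -8.5 mm, so it is clear of both. The bay is fully open, the tab is back up, and the spare filter shows no movement. I did not check the other tools on the bench one by one. The gripper was about 250 mm to the right of the lid, with only noise on the force reading.

- **Leaning the hand:** The move interface has no command to tilt the hand. With a vertical tool, my estimate put the forearm into the lamp. I got a lean of about 29° by running the arm against its reach and last-joint limits in free space to the right of the robot. This cost about 20 s and several corrections.
- **Too low once:** During one of those moves the tool dipped about 30 mm below bench level, in the gap between the cart and the desk. It touched nothing by the force readings.
- **Position fit:** My first fit of the extractor was a few millimetres off in the scene camera. I corrected it against the pad and the lid in the top picture, and the later contacts agreed with that.

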